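# Slide the tall dowel crate home into its dock

### The arm

A 6-joint arm with a two-finger parallel gripper is mounted at the origin on the work surface; the furniture and walls round the work are solid. World frame = base frame: x ahead of the robot, y to its left, z up, the work surface at z = 0. Lengths are in m, angles in rad, forces in N, time in s.
With the tool pointing down it reaches from about 0.35 to 0.975 m from the base axis. Payload 4.9 kg.
Tool frame: the origin (TCP) lies on the centre line of the jaws, within the pads' length; the fingertips stand ctrl.nose_length ahead of it and the grasp point (between the pads) lies 2 mm behind it (ctrl.nose_length is the distance from the TCP to the fingertips, in m); z points along the fingers, y is the direction in which the jaws open and shut (so a half turn about z gives the same grasp; the last joint's range is limited). The gripper opens to 85 mm and grips with 20 to 120 N. Pads are 22 mm wide; open, the fingers measure 114 mm over their backs; the gripper's body (76 mm by 85 mm) begins 54 mm behind the grasp point. The pads swing forward as they close: fully open they stand 13 mm farther back than shut.
Start: joints at [1.1, 0.053, 1.613, -0, 1.476, -0.119], TCP at [0.215, 0.587, 0.248] pointing down, gripper open.
Joint ranges: [-3.01, 3.01], [-1.01, 2.22], [0.06, 2.58], [-1.02, 4.17], [0.09, 2.62], [-3.14, 3.14]. Speed limits (rad/s): [2.57, 2.57, 3.14, 3.14, 3.14, 3.14].

### API

Orientations are given as a rotation vector (axis times angle).
In Python, from station import sensors, get_image, order, ctrl gives the robot as it stands.
- The arm moves only by the tool move_arm, never from a script. Its argument "increments" is a list of rows, each a list of 5 numbers: the shift along the tool's x, y, z in cm, then the turn about the tool's z in degrees, then the finger opening in cm, from 0 to 8.54. In form: [[dx, dy, dz, twist, gripper], ...]. A call has 1 to 5 rows; each row is the pose to reach, as a shift and turn from the pose commanded when the call began, along the tool's axes at that moment; what a row does not reach only later rows make up. A row lasts 1/8 s, in which the tool goes at most 62.5 mm and 10.7 degrees, less where a joint would pass 70% of its speed; a pose out of reach is approached as far as the arm can. A call with a gripper value outside its range is refused whole. The fingers move at their own pace and stop on an object; "newtons" is the grip in N (left out, the last holds). Time passes only in rows, so rows that repeat a pose let the fingers close. It gives the time, the measured TCP pose, the force and the opening at its end, in the units of the state.
- sensors.get_obs(): the state, without advancing time (a new reading comes with each control period).
- get_image(name): name is "scene" or "top"; returns a dict with "image" (420x560x3 uint8, red, green, blue), "K" (3x3 intrinsics, pixels), "R" (3x3) and "t" (3): a world point X has camera coordinates R X + t. Camera axes: x right, y down, z forward; pixel columns grow to the right and rows downward; lengths in m; the calibration is good to about 2 mm. A picture is of the moment at which its call begins. There is no depth.
- order.finish_job(): hands the job in, once; it reports no verdict.
The state is a dict: "t": time; "q": joint angles; "dq": joint speeds; "effort": joint torques, N m; "tool_pos": TCP position; "tool_rot": TCP orientation; "contact_force": force on the tool from outside, world axes, zero at the start; "wrist_torque": the same for the moment, N m; "opening": finger opening in m.
Only numpy, scipy, OpenCV 4.12 (cv2) and the standard library are available. Lean on these libraries where they do the work, as an engineer would, in place of code of your own. Each camera call takes 0.05 s, during which the arm holds its last target.

### The job

Push the tall crate of dowels leftwards along the bench into its blue wooden dock, until it stands square between the rails and fully home against the end stop. Push it only on the black rubber bumper around its foot, so that it slides without tipping or rocking; never push on the plywood or the dowels above, do not lift it, and leave everything else on the bench where it is.

Things in the scene. Friction and masses are not known exactly. Their poses are not given: they have to be found in the camera images.
- crate: tall loose crate, 0.8 to 1 kg, standing. Its foot, a black rubber bumper, is 130 mm (its x) by 90 mm (its y), 50 mm high, 4 mm proud of the box above. Origin: centre of its underside, on the bench; z up. Its -y face (130 mm long) is the one to push, its +y face goes first into the dock. Friction on the bench 0.5 to 0.7; a push above 60 to 85 mm height tips it.
- crate_top: the fixed upper part of the crate: plywood box 122 x 82 mm from 50 to 170 mm height, with wooden dowel ends sticking out up to 203 mm; not to be pushed or touched. Its origin is the crate's origin, same axes.
- dock: blue-painted wooden U fixed to the bench, 22 mm high, open to its -y. Origin: on the bench, where the crate's origin is when home; then their axes agree. Side rails 16 mm thick along y, inner faces at x = -72 and +72 mm (7 mm play each side) from y = -20 mm to the end stop, whose face is at y = 45 mm; from y = -20 to -54 mm they flare outwards by 0.42 rad, to 104 mm from the axis outside.
- mug: blue and white mug, 78 mm across, 92 mm tall, at the back right; leave alone. Origin: centre of its underside.
- tape_measure: yellow pocket tape measure standing on edge, 36 x 99 x 66 mm; leave alone. Origin: centre of its underside.
- offcut: brown wooden offcut, 48 x 75 x 30 mm, at the right; leave alone. Origin: centre of its underside.
There are look-alikes about, which are no part of the job. There is more than one size of the crate; the job needs the larger.

How it is judged:
By the outcome, as a careful person would: the job done as asked, in the order asked, and still so for the second after the job is handed in, with the robot touching nothing.
It also fails if it takes over 48 s, if anything falls off the work surface, if the arm or the gripper's body presses on something with over 40 N, if the wrist force passes 120 N, or if a joint passes its speed limit or range.

## Working session

There is one attempt and no reset: what is moved stays moved. The work goes in short steps, Python scripts to look and compute and a tool call to move; the robot and the scene stay as the last step left them, time stands still between calls to the robot, and variables do not carry over. Pictures are saved under pics/ and viewed, and the job is handed in when it is done.

Besides the shell and the picture viewer there is one more tool, called after ">>>" by a JSON object that holds its "op" and its "data", one argument or row to a line. move_arm: Moves the arm, as the interface text tells. Its arguments: {"type":"object","properties":{"increments":{"type":"array"},"newtons":{"type":"number"}},"required":["increments"]}

```bash
mkdir -p pics; ls; cat > h.py <<'E'
import numpy as np,cv2
from station import sensors,get_image,order,ctrl
def snap(n,f):
    d=get_image(n); cv2.imwrite(f,cv2.cvtColor(d['image'],cv2.COLOR_RGB2BGR)); np.savez(f[:-4]+'.npz',**d); return d
def ray(d,px,z):
    r=d['R'].T@np.linalg.inv(d['K'])@np.array([px[0],px[1],1.]); c=-d['R'].T@d['t']
    return c+r*(z-c[2])/r[2]
def proj(d,X):
    p=d['K']@(d['R']@np.asarray(X,float)+d['t']); return p[:2]/p[2]
E
python3 - <<'E'
from h import *
for n in('scene','top'):
    d=snap(n,f'pics/{n}0.png'); print(n,-d['R'].T@d['t'],d['K'][0,0])
    print(np.round(d['R'],3))
print(sensors.get_obs(),ctrl.nose_length)
E
```

```text
pics
scene [-0.30951711 -0.66726185  1.05992525] 465.68042832642783
[[ 0.575 -0.818  0.008]
 [-0.626 -0.446 -0.64 ]
 [ 0.527  0.363 -0.769]]
top [ 0.2819205  -0.18126173  1.10379789] 384.5679792297932
[[ 0.012 -1.    -0.009]
 [-0.997 -0.011 -0.07 ]
 [ 0.07   0.009 -0.997]]
{'t': 0.1, 'q': array([ 1.09999912e+00,  5.32880457e-02,  1.61414180e+00,  3.07872915e-05,
        1.47602740e+00, -1.19000397e-01]), 'dq': array([ 3.87096615e-04, -3.54318701e-03, -2.44884940e-03, -9.05443059e-04,
        1.46272058e-05,  3.13925189e-04]), 'effort': array([ 7.12522287e-04, -3.94908249e+01, -3.71362817e+01, -6.18524496e-05,
        3.97901560e-03, -1.31276033e-05]), 'tool_pos': array([0.21511484, 0.58624714, 0.24719657]), 'tool_rot': array([-5.49660299e-01, -3.09255254e+00,  2.78796297e-03]), 'contact_force': array([-1.03782076,  0.45608274, -0.35816857]), 'wrist_torque': array([-0.04016337, -0.02293899, -0.02765429]), 'opening': 0.08528743743420378} 0.017
```

View pics/scene0.png

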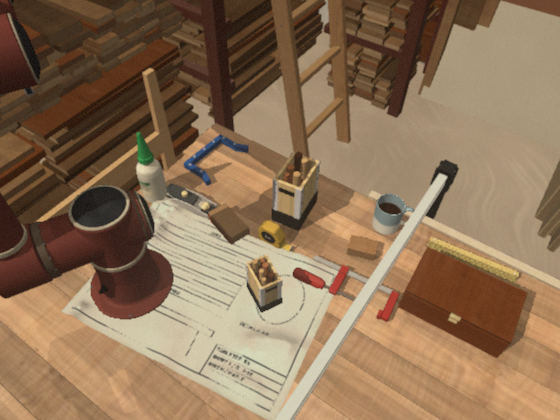

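View pics/top0.png

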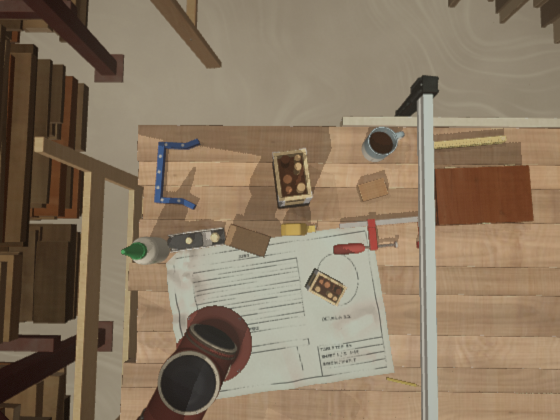

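Two crates appear in the top view. The large one is at (292,178), with a black foot, to the right of the blue dock at (175,172). The small one at (325,287) on the drawing is the decoy. The task asks for the larger, so I'll confirm with enlarged crops.

```bash
python3 - <<'E'
import cv2,numpy as np
a=cv2.imread('pics/top0.png')[120:240,140:340]; b=cv2.imread('pics/scene0.png')[120:270,170:330]
cv2.imwrite('pics/c1.png',cv2.resize(a,None,fx=4,fy=4,interpolation=cv2.INTER_CUBIC)); cv2.imwrite('pics/c2.png',cv2.resize(b,None,fx=4,fy=4,interpolation=cv2.INTER_CUBIC))
E
```

```text
(no output)
```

View pics/c1.png

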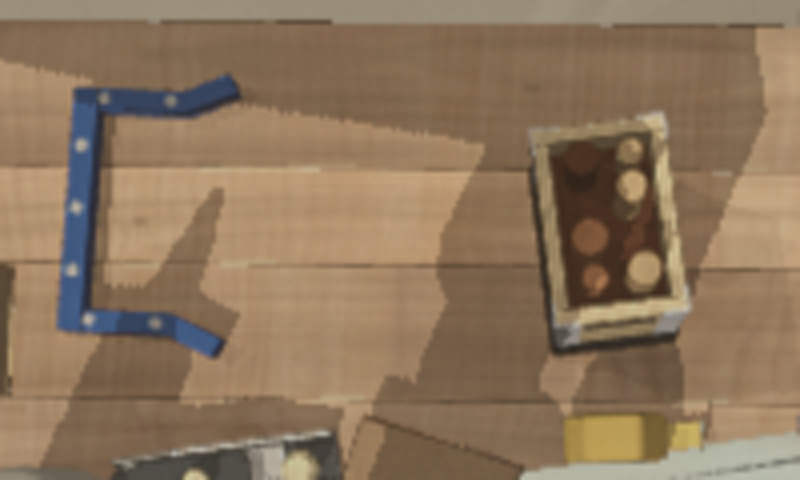

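View pics/c2.png

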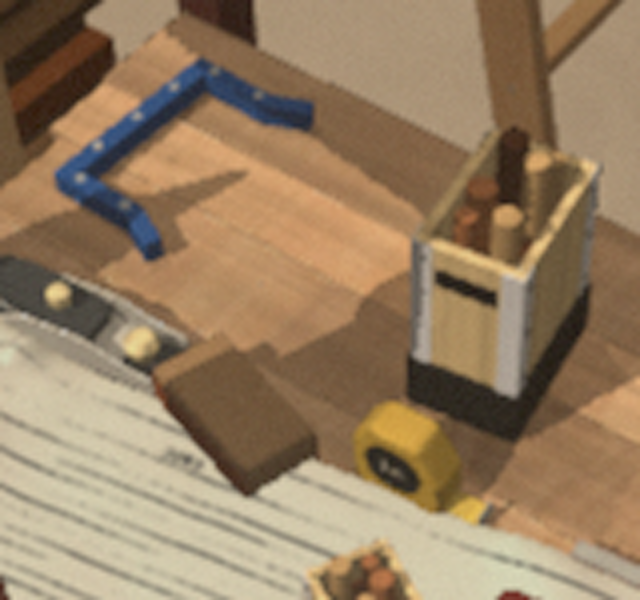

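The crops confirm it: the large crate stands at top (292,178), with its long faces facing left and right. The dock's mouth faces right, towards it. Next I measure both.

```bash
python3 - <<'E'
from h import *
T=dict(np.load('pics/top0.npz'));S=dict(np.load('pics/scene0.npz'))
def blue(d,box):
    hsv=cv2.cvtColor(d['image'],cv2.COLOR_RGB2HSV); m=cv2.inRange(hsv,(100,110,40),(125,255,255))
    k=np.zeros_like(m); x0,y0,x1,y1=box; k[y0:y1,x0:x1]=m[y0:y1,x0:x1]; return k
m=blue(T,(145,130,210,215)); ys,xs=np.nonzero(m)
P=np.array([ray(T,(x,y),0.022)[:2] for x,y in zip(xs,ys)])
# stop: top face pixels; fit line by per-row centre
st=[]
for y in range(146,196):
    c=xs[(ys==y)&(xs<168)]
    if len(c): st.append((y,c.min(),c.max()+0.0,len(c)))
print(st[::6])
inn=np.array([ray(T,(r[2]+.5,r[0]),0.022)[:2] for r in st if 152<r[0]<192])
out=np.array([ray(T,(r[1]-.5,r[0]),0.022)[:2] for r in st if 152<r[0]<192])
for nm,l in(('stop inner',inn),('outer',out)):
    p=np.polyfit(l[:,0],l[:,1],1); print(nm,p, 'mid',l.mean(0))
for x in range(163,202,2):
    c=ys[xs==x]; g=np.sort(c); 
    a=g[g<170]; b=g[g>170]
    f=lambda y:np.round(ray(T,(x,y),0.022)[:2],4)
    print(x,a.min(),a.max(),b.min(),b.max(), f(a.min()-.5),f(a.max()+.5),f(b.min()-.5),f(b.max()+.5))
print('crate scene bottom')
for p in[(410,397),(513,439),(587,326)]:
    print(ray(S,(170+p[0]/4-.4,120+p[1]/4-.4),0))
print('rim')
for p in[(530,130),(663,113),(690,303),(553,319)]:
    print(ray(T,(140+p[0]/4-.4,120+p[1]/4-.4),.17))
print('others');
for n,p,z in[('tape',(300,230),.066)]: print(n,ray(T,p,z))
E
```

```text
[(146, np.int64(159), np.float64(163.0), 5), (152, np.int64(159), np.float64(163.0), 5), (160, np.int64(158), np.float64(162.0), 5), (166, np.int64(158), np.float64(162.0), 5), (173, np.int64(157), np.float64(161.0), 2), (179, np.int64(157), np.float64(161.0), 5), (185, np.int64(159), np.float64(160.0), 2), (191, np.int64(156), np.float64(160.0), 5)]
stop inner [-0.03435853  0.17481245] mid [0.47831531 0.15837824]
outer [-0.0284406   0.18317203] mid [0.47819811 0.16957178]
163 146 152 202 202 [0.5577 0.1568] [0.5374 0.1561] [0.3965 0.1515] [0.3937 0.1514]Traceback (most recent call last):
  File "<stdin>", line 22, in <module>
    return umr_minimum(a, axis, None, out, keepdims, initial, where)
ValueError: zero-size array to reduction operation minimum which has no identity
```

```bash
python3 - <<'E'
from h import *
T=dict(np.load('pics/top0.npz'));S=dict(np.load('pics/scene0.npz'))
hsv=cv2.cvtColor(T['image'],cv2.COLOR_RGB2HSV); m=cv2.inRange(hsv,(98,80,30),(128,255,255))
k=np.zeros_like(m); k[130:215,145:210]=m[130:215,145:210]
k=cv2.morphologyEx(k,cv2.MORPH_CLOSE,np.ones((3,3)))
up=cv2.resize(k,None,fx=6,fy=6,interpolation=cv2.INTER_CUBIC)
cs,_=cv2.findContours((up>127).astype(np.uint8),cv2.RETR_EXTERNAL,cv2.CHAIN_APPROX_NONE)
c=max(cs,key=cv2.contourArea); ap=cv2.approxPolyDP(c,7,True)[:,0]
for p in ap:
    q=(p+.5)/6-.5; print(np.round(q,1),np.round(ray(T,q,.022)[:2],4))
print('crate scene bottom')
for p in[(410,397),(513,439),(587,326)]:
    print(ray(S,(170+p[0]/4-.4,120+p[1]/4-.4),0))
print('rim')
R=[]
for p in[(530,130),(663,113),(690,303),(553,319)]:
    R.append(ray(T,(140+p[0]/4-.4,120+p[1]/4-.4),.17)); print(R[-1])
print(np.mean(R,0))
v=cv2.cvtColor(T['image'],cv2.COLOR_RGB2BGR)
cv2.imwrite('pics/mask.png',cv2.resize(k[120:240,140:340],None,fx=4,fy=4))
E
```

```text
[196.2 138.6] [0.5788 0.0619]
[184.9 142.6] [0.5668 0.0941]
[182.9 146.6] [0.5551 0.0995]
[180.4 146.1] [0.5565 0.1067]
[180.1 142.6] [0.5667 0.108 ]
[167.9 142.6] [0.5663 0.1429]
[167.1 145.6] [0.5576 0.1451]
[163.9 145.6] [0.5575 0.1541]
[163.1 142.6] [0.5662 0.1568]
[158.6 142.9] [0.5651 0.1697]
[155.6 185.1] [0.4432 0.1742]
[159.1 185.4] [0.4423 0.1642]
[159.6 188.1] [0.4347 0.1625]
[154.6 189.9] [0.4293 0.1765]
[154.9 201.4] [0.3965 0.1745]
[181.1 202.4] [0.3945 0.1   ]
[191.8 208.4] [0.3778 0.0693]
[194.4 206.1] [0.3845 0.0619]
[193.1 203.6] [0.3915 0.0659]
[183.1 198.6] [0.4055 0.0947]
[179.9 198.6] [0.4054 0.1037]
[179.6 201.1] [0.3982 0.1044]
[177.1 201.6] [0.3967 0.1115]
[176.1 197.6] [0.4081 0.1146]
[162.9 197.6] [0.4077 0.1521]
[162.1 200.6] [0.3991 0.1542]
[159.9 200.6] [0.399  0.1603]
[159.4 197.9] [0.4066 0.162 ]
[161.4 191.1] [0.4262 0.157 ]
[163.4 148.9] [0.5478 0.1553]
[164.9 147.4] [0.5522 0.1511]
[188.1 147.4] [0.5529 0.0846]
[198.4 143.1] [0.5657 0.0553]
crate scene bottom
[ 0.38733578 -0.17718988  0.        ]
[ 0.39866403 -0.25968821  0.        ]
[ 0.52082399 -0.246201    0.        ]
rim
[ 0.50612829 -0.15947155  0.17      ]
[ 0.51756782 -0.2412577   0.17      ]
[ 0.39998504 -0.25853018  0.17      ]
[ 0.38923772 -0.17502147  0.17      ]
[ 0.45322972 -0.20857023  0.17      ]
```

```bash
python3 - <<'E'
from h import *
T=dict(np.load('pics/top0.npz'));S=dict(np.load('pics/scene0.npz'))
f=lambda p,z:np.round(ray(T,p,z)[:2],3)
print('tape',[f(p,.066) for p in[(283,225),(315,225),(283,236),(315,236)]])
print('offcut',[f(p,.03) for p in[(358,183),(383,172),(390,188),(362,201)]])
print('mug',f((380,143),.092))
print('clamp',f((372,232),.03),f((342,222),.02),f((418,217),.02))
# beam: end points in both
def tri(a,b):
    A=[];B=[]
    for d,p in((T,a),(S,b)):
        M=d['K']@np.c_[d['R'],d['t']]; A+= [p[0]*M[2]-M[0],p[1]*M[2]-M[1]]
    A=np.array(A); x=np.linalg.lstsq(A[:,:3],-A[:,3],rcond=None)[0]; return x,proj(T,x),proj(S,x)
print(tri((427,97),(443,180)))
# dock corners by scene too (z=.022), by hand from crop c2
for n,p in[('stop/uprail outer',(203,60)),('stop/lowrail outer',(58,172)),('tip up',(313,104)),('tip low',(160,240))]:
    print(n,np.round(ray(S,(170+p[0]/4-.4,120+p[1]/4-.4),.022)[:2],4))
# continuous blueness, subpixel edges
I=T['image'].astype(float); bl=I[...,2]-I[...,0]
def edge(pts): # list of (p0,p1) px segments -> crossing of half level
    out=[]
    for p0,p1 in pts:
        s=np.linspace(0,1,60); xs=p0[0]+(p1[0]-p0[0])*s; ys=p0[1]+(p1[1]-p0[1])*s
        v=cv2.remap(bl.astype(np.float32),xs[None].astype(np.float32),ys[None].astype(np.float32),cv2.INTER_LINEAR)[0]
        h=(v.max()+v.min())/2; i=np.argmax(v>h) ; out.append((xs[i],ys[i]))
    return out
def lin(name,e,ax,z):
    W=np.array([ray(T,p,z)[:2] for p in e]); a,b=W[:,ax],W[:,1-ax]
    q=np.polyfit(a,b,1); r=b-np.polyval(q,a); k=abs(r)<2*np.std(r)+1e-6; q=np.polyfit(a[k],b[k],1)
    print(name,np.round(q,4),'mid',a.mean().round(4),np.polyval(q,a.mean()).round(4),'rms',r[k].std().round(4))
ys=[150,153,158,161,164,168,174,177,180,190,193,196]
lin('stop outer',edge([((151,y),(158,y)) for y in ys]),0,.022)
lin('stop inner',edge([((169,y),(160,y)) for y in ys]),0,.022)
xs=[169,171,173,175,177]
lin('up outer',edge([((x,138),(x,144)) for x in [162,164,169,171,173,175,178,180,182]]),1,.022)
lin('low outer',edge([((x,208),(x,200)) for x in [158,160,165,168,170,172,174]]),1,.022)
lin('up inner',edge([((x,153),(x,145)) for x in xs]),1,.022)
lin('low inner',edge([((x,192),(x,201)) for x in xs]),1,.022)
E
```

```text
tape [array([ 0.332, -0.189]), array([ 0.333, -0.275]), array([ 0.302, -0.189]), array([ 0.303, -0.276])]
offcut [array([ 0.454, -0.399]), array([ 0.486, -0.469]), array([ 0.441, -0.488]), array([ 0.403, -0.41 ])]
mug [ 0.552 -0.445]
clamp [ 0.317 -0.437] [ 0.344 -0.356] [ 0.361 -0.569]
(array([ 0.65243238, -0.54586478,  0.16218948]), array([427.3765498 ,  96.69930801]), array([442.69629091, 180.11362718]))
stop/uprail outer [0.5678 0.1635]
stop/lowrail outer [0.3976 0.1718]
tip up [0.5782 0.0557]
tip low [0.3877 0.0581]
stop outer [-0.0348  0.1911] mid 0.4809 0.1744 rms 0.0002
stop inner [-0.0362  0.1708] mid 0.4811 0.1534 rms 0.0004
up outer [0.0387 0.5635] mid 0.1294 0.5685 rms 0.0002
low outer [0.0284 0.3891] mid 0.1408 0.3931 rms 0.0002
up inner [0.0244 0.5465] mid 0.1278 0.5496 rms 0.0002
low inner [0.0043 0.4078] mid 0.1234 0.4083 rms 0.0001
```

```bash
cat >> h.py <<'E'
from scipy.spatial.transform import Rotation as Ro
def inc(target,yaw):
    o=sensors.get_obs(); R=Ro.from_rotvec(o['tool_rot']).as_matrix(); d=R.T@(np.array(target)-o['tool_pos'])*100
    cy=np.arctan2(-R[0,1],R[1,1]); tw=-np.degrees(yaw-cy)
    print('inc cm',np.round(d,2),'twist',round(tw,1),'| pos',np.round(o['tool_pos'],4),'yaw',round(cy,3),'F',np.round(o['contact_force'],1),'t',o['t'],'tilt',np.round(R[:,2],3))
E
python3 -c "
from h import *
inc((.48,.10,.32),-.1)"
```

```text
inc cm [-41.62 -36.53  -7.22] twist -14.4 | pos [0.2151 0.5862 0.2472] yaw -0.352 F [-1.   0.5 -0.4] t 0.1 tilt [-0.001 -0.002 -1.   ]
```

>>> {"op": "move_arm", "data": {
  "increments": [
    [-4.2,-3.6,-2.5,0,8.5],
    [-8.4,-7.3,-5,-2,8.5],
    [-12.5,-11,-7.2,-4,8.5],
    [-16.7,-14.6,-7.2,-6,8.5],
    [-20.8,-18.2,-7.2,-8,8.5]
  ]
}}

```text
t: 0.72
tool_pos: [0.3484, 0.3426, 0.3204]
tool_rot: [0.33, 3.124, 0.0]
contact_force: [1.0, -0.0, 0.4]
opening: 0.0846
```

```bash
python3 -c "
from h import *
inc((.48,.10,.32),-.1)"
```

```text
inc cm [-17.94 -20.97   0.04] twist -6.3 | pos [0.3484 0.3426 0.3204] yaw -0.211 F [ 1.  -0.   0.4] t 0.725 tilt [ 0.001  0.    -1.   ]
```

>>> {"op": "move_arm", "data": {
  "increments": [
    [-3.6,-4.2,0,-1,8.5],
    [-7.2,-8.4,0,-2,8.5],
    [-10.8,-12.6,0,-4,8.5],
    [-14.4,-16.8,0,-5,8.5],
    [-17.9,-21,0,-6,8.5]
  ]
}}

```text
t: 1.35
tool_pos: [0.479, 0.0994, 0.3199]
tool_rot: [-0.168, -3.137, -0.0]
contact_force: [0.6, 1.0, -0.4]
opening: 0.0851
```

```bash
python3 -c "
from h import *
inc((.46,-.33,.32),.137)"
```

```text
inc cm [-2.70e+00 -4.29e+01 -2.00e-02] twist -14.0 | pos [0.479  0.0994 0.3199] yaw -0.107 F [ 0.6  1.  -0.4] t 1.35 tilt [-0.  0. -1.]
```

>>> {"op": "move_arm", "data": {
  "increments": [
    [-0.3,-4.3,0,-2,8.5],
    [-0.6,-8.6,0,-4,8.5],
    [-0.9,-13,0,-6,8.5],
    [-1.2,-17.5,0,-7,8.5],
    [-1.5,-22,0,-7,8.5]
  ]
}}

```text
t: 1.98
tool_pos: [0.4695, -0.1205, 0.3198]
tool_rot: [0.023, -3.141, -0.0]
contact_force: [0.7, -0.1, 0.6]
opening: 0.085
```

```bash
python3 -c "
from h import *
inc((.46,-.33,.32),.137)"
```

```text
inc cm [ 1.260e+00 -2.093e+01 -2.000e-02] twist -7.0 | pos [ 0.4695 -0.1205  0.3198] yaw 0.015 F [ 0.7 -0.1  0.6] t 1.975 tilt [-0.  0. -1.]
```

>>> {"op": "move_arm", "data": {
  "increments": [
    [0.3,-4.3,0,-2,8.5],
    [0.6,-8.6,0,-4,8.5],
    [0.9,-13,0,-6,8.5],
    [1.1,-17,0,-7,8.5],
    [1.3,-20.9,0,-7,8.5]
  ]
}}

```text
t: 2.6
tool_pos: [0.4596, -0.3296, 0.3197]
tool_rot: [0.214, -3.134, -0.001]
contact_force: [-0.1, 0.0, 0.4]
opening: 0.085
```

```bash
python3 -c "
from h import *
inc((.459,-.33,.12),.137)
for n in('scene','top'):
  d=snap(n,f'pics/{n}1.png')
a=cv2.imread('pics/top1.png')[90:330,200:480];cv2.imwrite('pics/t1.png',cv2.resize(a,None,fx=2.5,fy=2.5))
a=cv2.imread('pics/scene1.png')[60:330,180:480];cv2.imwrite('pics/s1.png',cv2.resize(a,None,fx=2.2,fy=2.2))
"
```

```text
inc cm [ 0.06 -0.05 19.97] twist -0.0 | pos [ 0.4596 -0.3296  0.3197] yaw 0.137 F [-0.1  0.   0.4] t 2.6 tilt [-0.001  0.001 -1.   ]
```

View pics/t1.png

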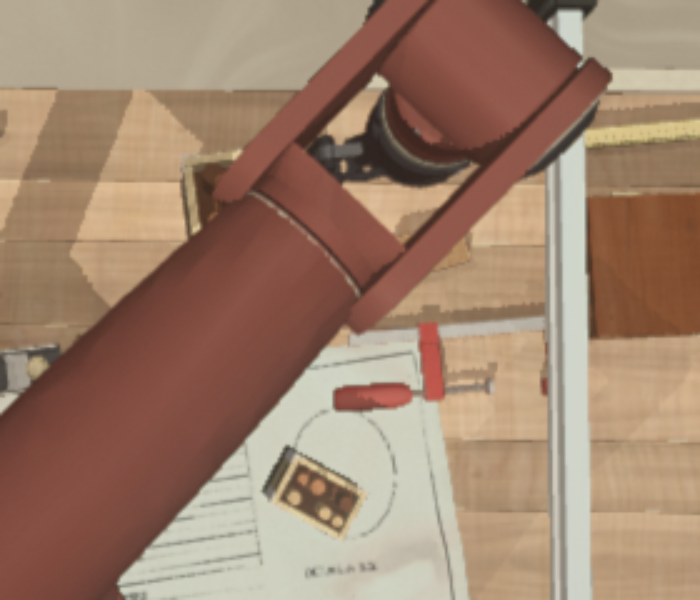

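View pics/s1.png

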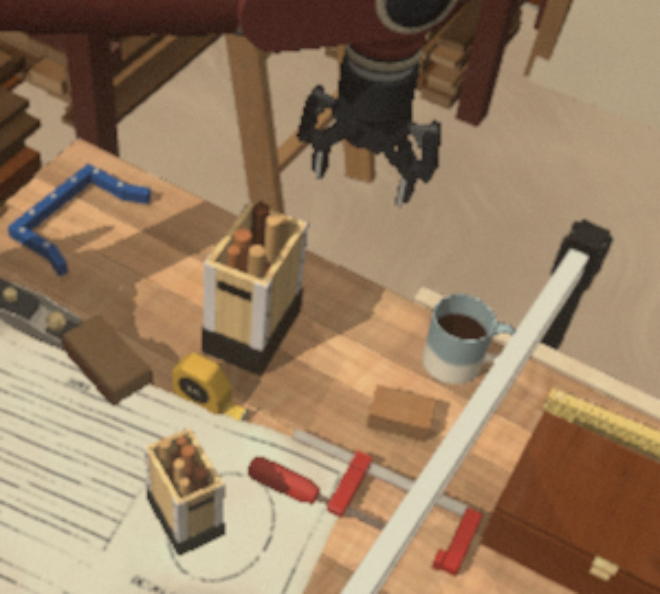

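```bash
python3 -c "
import cv2
a=cv2.imread('pics/scene1.png')[75:165,305:395];cv2.imwrite('pics/g1.png',cv2.resize(a,None,fx=6.5,fy=6.5,interpolation=cv2.INTER_CUBIC))
"
```

```text
(no output)
```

View pics/g1.png

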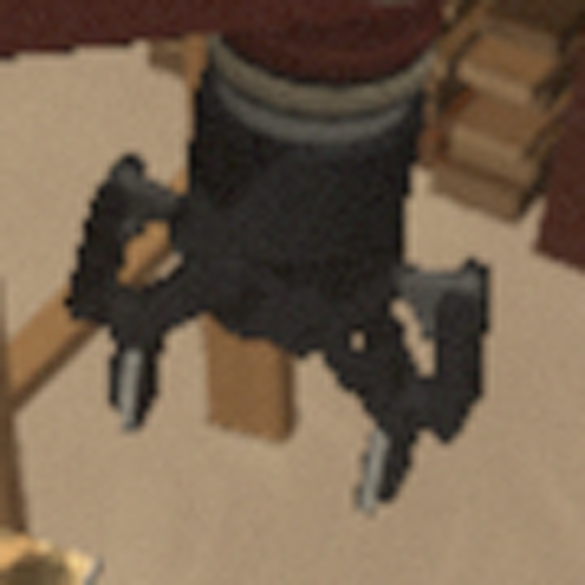

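```bash
cat >> h.py <<'E'
def onplane(d,px,P0,n):
    r=d['R'].T@np.linalg.inv(d['K'])@np.array([px[0],px[1],1.]); c=-d['R'].T@d['t']
    return c+r*((P0-c)@n)/(r@n)
E
python3 - <<'E'
from h import *
S=dict(np.load('pics/scene1.npz')); o=sensors.get_obs(); R=Ro.from_rotvec(o['tool_rot']).as_matrix();P=o['tool_pos']
for s in(-.011,0,.011):
  P0=P+R[:,0]*s
  print('off',s)
  for n,p in[('Ltip in',(130,428)),('Ltip back',(112,410)),('L shoulder',(112,345)),('Lknuck bot',(70,310)),('Lk out',(85,240)),('Lk top',(125,155)),('Rtip in',(362,508)),('Rtip back',(395,495)),('R shoulder',(412,435)),('Rk bot',(445,440)),('Rk out',(478,395)),('Rk top',(485,265)),('bodyL',(190,180)),('bodyR',(400,180))]:
    X=onplane(S,(305+(p[0]+.5)/6.5-.5,75+(p[1]+.5)/6.5-.5),P0,R[:,0]); print(n,np.round(R.T@(X-P)*1000,0)[1:])
E
```

```text
off -0.011
Ltip in [51. 19.]
Ltip back [59. 13.]
L shoulder [ 62. -17.]
Lknuck bot [ 80. -27.]
Lk out [ 77. -59.]
Lk top [  65. -100.]
Rtip in [-41.  19.]
Rtip back [-52.   8.]
R shoulder [-53. -22.]
Rk bot [-65. -24.]
Rk out [-73. -48.]
Rk top [ -65. -102.]
bodyL [ 41. -98.]
bodyR [ -31. -124.]
off 0
Ltip in [48.  8.]
Ltip back [55.  3.]
L shoulder [ 58. -27.]
Lknuck bot [ 76. -36.]
Lk out [ 72. -69.]
Lk top [  61. -109.]
Rtip in [-43.   9.]
Rtip back [-54.  -2.]
R shoulder [-56. -31.]
Rk bot [-67. -34.]
Rk out [-75. -58.]
Rk top [ -67. -110.]
bodyL [  37. -107.]
bodyR [ -34. -132.]
off 0.011
Ltip in [44. -2.]
Ltip back [51. -7.]
L shoulder [ 54. -36.]
Lknuck bot [ 71. -46.]
Lk out [ 68. -78.]
Lk top [  57. -117.]
Rtip in [-46.  -2.]
Rtip back [-57. -13.]
R shoulder [-58. -41.]
Rk bot [-70. -44.]
Rk out [-77. -67.]
Rk top [ -70. -119.]
bodyL [  33. -116.]
bodyR [ -37. -141.]
```

```bash
python3 - <<'E'
from h import *
S=dict(np.load('pics/scene1.npz')); o=sensors.get_obs();P=o['tool_pos']; print(o['q'])
for h in(0,.1,.15,.2,.25,.3,.35,.4): print(h,proj(S,P+[0,0,h]))
E
```

```text
[-7.55676993e-01 -1.18833845e-01  1.66359816e+00 -8.41230867e-04
  1.59840405e+00 -2.45957186e+00]
0 [343.46522893 144.099263  ]
0.1 [348.98292004 109.84299282]
0.15 [352.06603622  90.70164211]
0.2 [355.40059367  69.99923256]
0.25 [359.01865917  47.53667954]
0.3 [362.95799425  23.07954263]
0.35 [367.26337819  -3.65018772]
0.4 [371.98831765 -32.98470458]
```

View pics/scene1.png

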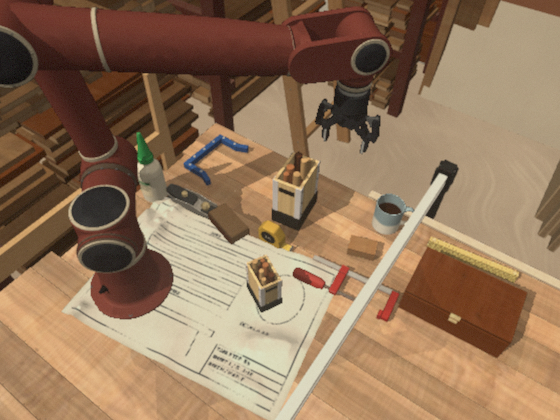

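Opened, the knuckles stick out about 18 mm beyond the pad backs, roughly 40 mm above the tips. With the fingertips just off the bench, a knuckle would therefore meet the bumper at about 45 mm, and the gripper body would stay clear. I'll come down behind the crate, clear of the offcut, and check the heights.

```bash
python3 -c "
from h import *
inc((.466,-.339,.06),.137)"
```

```text
inc cm [-0.61 -0.9  25.91] twist -0.2 | pos [ 0.4592 -0.331   0.3191] yaw 0.133 F [ 0.1 -0.6  0.4] t 2.7 tilt [-0.002  0.    -1.   ]
```

>>> {"op": "move_arm", "data": {
  "increments": [
    [-0.6,-1.0,2,0,8.54],
    [-0.6,-1.0,8,0,8.54],
    [-0.6,-1.0,14,0,8.54],
    [-0.6,-1.0,20,0,8.54],
    [-0.6,-1.0,25,0,8.54]
  ]
}}

```text
t: 3.32
tool_pos: [0.4665, -0.335, 0.0661]
tool_rot: [0.217, -3.132, -0.004]
contact_force: [0.7, -0.2, 0.7]
opening: 0.0856
```

```bash
python3 -c "
from h import *
inc((.466,-.339,.02),.137)
d=snap('scene','pics/scene2.png')
inc((.466,-.339,.02),.137)
d=snap('top','pics/top2.png')
a=cv2.imread('pics/scene2.png')[130:290,240:400];cv2.imwrite('pics/s2.png',cv2.resize(a,None,fx=3.75,fy=3.75,interpolation=cv2.INTER_CUBIC))
a=cv2.imread('pics/top2.png')[100:260,230:430];cv2.imwrite('pics/t2.png',cv2.resize(a,None,fx=3.5,fy=3.5,interpolation=cv2.INTER_CUBIC))
"
```

```text
inc cm [ 0.09 -0.41  4.6 ] twist 0.1 | pos [ 0.4665 -0.335   0.0661] yaw 0.138 F [ 0.7 -0.2  0.7] t 3.325 tilt [-0.002  0.003 -1.   ]
inc cm [-0.26 -0.82  3.87] twist 0.1 | pos [ 0.4627 -0.3317  0.0588] yaw 0.138 F [-4.3  1.5 -4.5] t 3.375 tilt [-0.011  0.011 -1.   ]
```

View pics/s2.png

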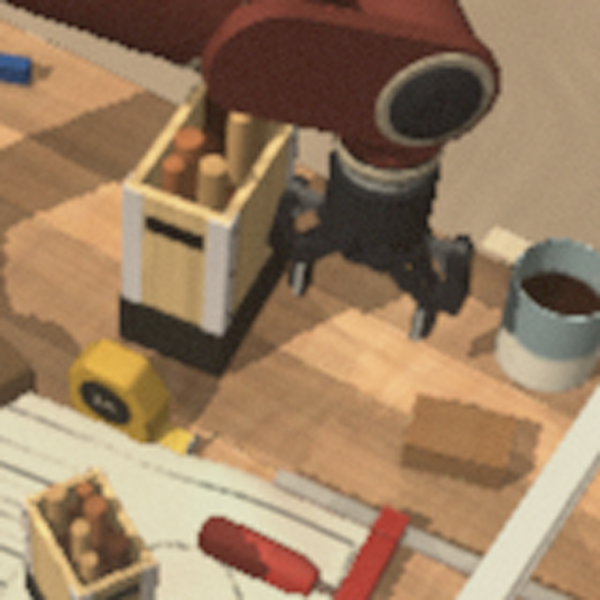

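View pics/t2.png

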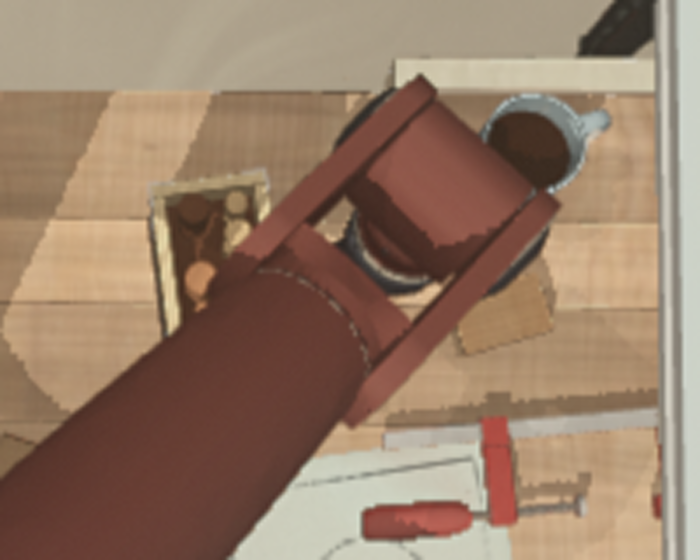

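```bash
python3 - <<'E'
from h import *
from scipy.optimize import fsolve
o=sensors.get_obs();P=o['tool_pos'];print(P,o['contact_force'],o['q'],o['dq'])
S=dict(np.load('pics/scene2.npz')); 
P=np.array([.4665,-.335,.0661])
a=np.arctan2(P[1],P[0]); tg=np.array([np.sin(a),-np.cos(a),0]); rd=np.array([np.cos(a),np.sin(a),0])
c=(240+(435+.5)/3.75-.5,130+(97+.5)/3.75-.5)
s=fsolve(lambda v:proj(S,P+[0,0,v[0]]+tg*v[1])-c,[.24,.07]);print('h,off',s)
# yoke outline on the outer plate plane
P0=P+tg*s[1]
for p in[(435,97),(205,50),(215,85),(255,110),(330,130),(400,148),(470,145),(495,90)]:
    X=onplane(S,(240+(p[0]+.5)/3.75-.5,130+(p[1]+.5)/3.75-.5),P0,tg); v=X-P; print(p,'back',round(-v@rd,3),'z',X[2].round(3),'zrelTCP',v[2].round(3))
E
```

```text
[ 0.46309576 -0.33207249  0.06173348] [-0.9479683   0.22353216 -0.55689116] [-7.52748592e-01  1.21923470e-01  1.87072322e+00  1.80339653e-04
  1.16461678e+00 -2.46185854e+00] [-4.32682482e-04 -6.80321984e-02 -8.67895848e-02  1.75813450e-06
  5.27392801e-02 -5.09621999e-05]
h,off [0.25655663 0.04872897]
(435, 97) back -0.0 z 0.323 zrelTCP 0.257
(205, 50) back 0.154 z 0.405 zrelTCP 0.339
(215, 85) back 0.146 z 0.377 zrelTCP 0.31
(255, 110) back 0.12 z 0.349 zrelTCP 0.283
(330, 130) back 0.069 z 0.316 zrelTCP 0.25
(400, 148) back 0.018 z 0.285 zrelTCP 0.218
(470, 145) back -0.033 z 0.271 zrelTCP 0.205
(495, 90) back -0.042 z 0.316 zrelTCP 0.25
```

>>> {"op": "move_arm", "data": {
  "increments": [
    [0,0,1.5,0,8.54],
    [0,0,3,0,8.54],
    [0,0,4,0,8.54],
    [0,0,5,0,8.54],
    [0,0,5,0,8.54]
  ]
}}

```text
t: 4.05
tool_pos: [0.467, -0.3371, 0.0195]
tool_rot: [0.215, -3.133, -0.002]
contact_force: [0.3, 0.2, -0.3]
opening: 0.0853
```

```bash
python3 -c "
from h import *
inc((.466,-.339,.01),.137)
d=snap('scene','pics/scene3.png')
a=cv2.imread('pics/scene3.png')[150:250,270:390];cv2.imwrite('pics/s3.png',cv2.resize(a,None,fx=6,fy=6,interpolation=cv2.INTER_CUBIC))
"
```

```text
inc cm [ 0.12 -0.18  0.95] twist -0.0 | pos [ 0.467  -0.3371  0.0195] yaw 0.137 F [ 0.3  0.2 -0.3] t 4.05 tilt [-0.001  0.001 -1.   ]
```

View pics/s3.png

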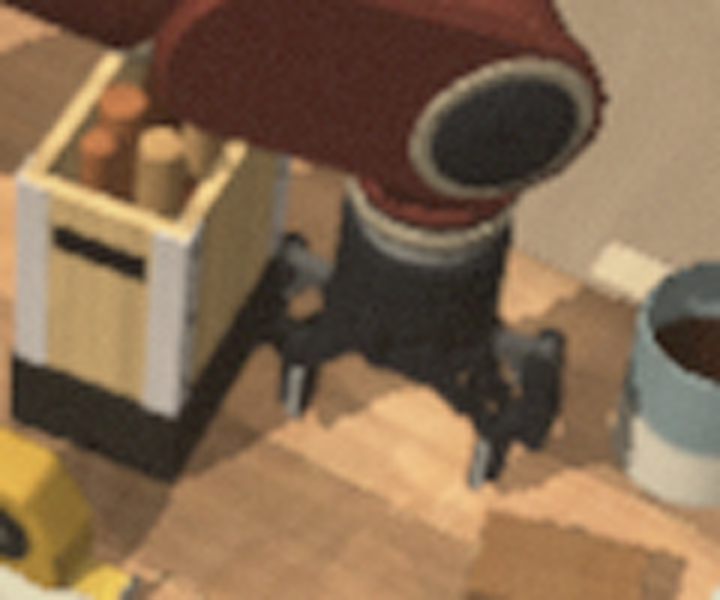

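>>> {"op": "move_arm", "data": {
  "increments": [
    [0,0,0.1,0,8.54],
    [0,0,0.2,0,8.54],
    [0,0,0.3,0,8.54]
  ]
}}

```text
t: 4.47
tool_pos: [0.4675, -0.3375, 0.0175]
tool_rot: [-0.215, 3.134, -0.001]
contact_force: [0.6, -0.5, -0.4]
opening: 0.0854
```

>>> {"op": "move_arm", "data": {
  "increments": [
    [0,0,0.1,0,8.54],
    [0,0,0.2,0,8.54],
    [0,0,0.3,0,8.54]
  ]
}}

```text
t: 4.85
tool_pos: [0.4674, -0.3374, 0.0142]
tool_rot: [0.215, -3.134, -0.0]
contact_force: [-0.0, 0.1, -0.1]
opening: 0.0856
```

>>> {"op": "move_arm", "data": {
  "increments": [
    [0,0,0.15,0,8.54],
    [0,0,0.3,0,8.54],
    [0,0,0.5,0,8.54]
  ]
}}

```text
t: 5.22
tool_pos: [0.4674, -0.3374, 0.0092]
tool_rot: [-0.215, 3.134, -0.0]
contact_force: [-0.5, 0.1, 0.3]
opening: 0.0857
```

```bash
python3 - <<'E'
from h import *
inc((.466,-.339,.009),.137)
S=snap('scene','pics/scene4.png')
a=cv2.imread('pics/scene4.png')[170:240,290:380];cv2.imwrite('pics/s4.png',cv2.resize(a,None,fx=8,fy=8,interpolation=cv2.INTER_CUBIC))
o=sensors.get_obs();R=Ro.from_rotvec(o['tool_rot']).as_matrix();P=o['tool_pos']
# overlay: project face plane points of crate & knuckle test points
for z in(0,.05): 
  c=np.array([.4545,-.2095]); u=np.array([np.cos(.137),np.sin(.137)]); v=np.array([-u[1],u[0]])
  for a,b in((-.065,-.045),(.065,-.045),(-.065,.045)): print(z,a,b,np.round((proj(S,[*(c+u*a+v*b),z])-[290,170]+.5)*8-.5))
for y,h in((.075,.04),(.057,-.004),(.057,.03),(.068,.045)):
  for s in(-.011,.011): print(y,h,s,np.round((proj(S,P+R@[s,y,-h])-[290,170]+.5)*8-.5))
E
```

```text
inc cm [ 0.16 -0.14  0.02] twist -0.0 | pos [ 0.4674 -0.3374  0.0092] yaw 0.137 F [-0.5  0.1  0.3] t 5.225 tilt [ 0. -0. -1.]
0 -0.065 -0.045 [ 70. 487.]
0 0.065 -0.045 [218. 244.]
0 -0.065 0.045 [-153.  396.]
0.05 -0.065 -0.045 [ 77. 399.]
0.05 0.065 -0.045 [228. 155.]
0.05 -0.065 0.045 [-153.  308.]
0.075 0.04 -0.011 [183. 272.]
0.075 0.04 0.011 [157. 314.]
0.057 -0.004 -0.011 [219. 368.]
0.057 -0.004 0.011 [195. 410.]
0.057 0.03 -0.011 [227. 308.]
0.057 0.03 0.011 [202. 350.]
0.068 0.045 -0.011 [202. 270.]
0.068 0.045 0.011 [176. 312.]
```

View pics/s4.png

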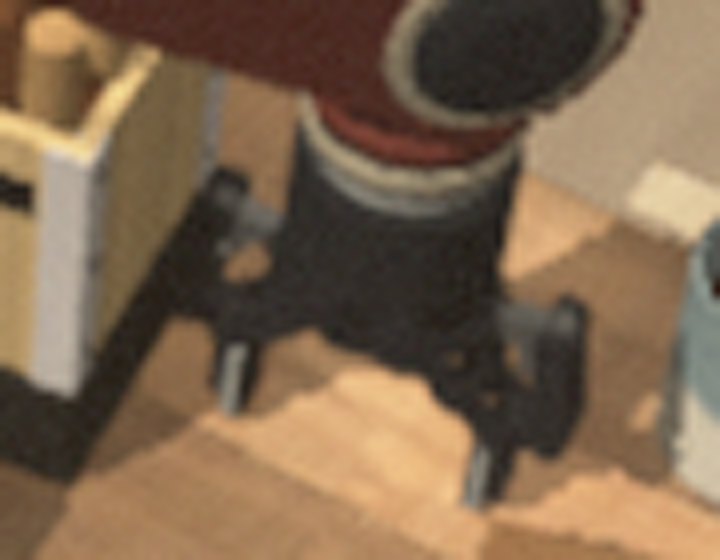

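>>> {"op": "move_arm", "data": {
  "increments": [
    [0,0,0.2,0,8.54],
    [0,0,0.35,0,8.54],
    [0,0,0.35,0,8.54]
  ]
}}

```text
t: 5.65
tool_pos: [0.4673, -0.3373, 0.0056]
tool_rot: [0.215, -3.134, -0.0]
contact_force: [-0.5, -0.1, 0.5]
opening: 0.0852
```

>>> {"op": "move_arm", "data": {
  "increments": [
    [0,0.2,0,0,8.54],
    [0,0.4,0,0,8.54],
    [0,0.6,0,0,8.54],
    [0,0.8,0,0,8.54],
    [0,0.8,0,0,8.54]
  ]
}}

```text
t: 6.28
tool_pos: [0.4663, -0.3293, 0.0058]
tool_rot: [0.215, -3.134, -0.0]
contact_force: [-1.2, -0.2, -0.0]
opening: 0.0853
```

>>> {"op": "move_arm", "data": {
  "increments": [
    [0,0.2,0,0,8.54],
    [0,0.4,0,0,8.54],
    [0,0.6,0,0,8.54],
    [0,0.8,0,0,8.54]
  ]
}}

```text
t: 6.78
tool_pos: [0.466, -0.3231, 0.0069]
tool_rot: [-0.215, 3.132, -0.006]
contact_force: [0.7, -5.5, 0.9]
opening: 0.0852
```

```bash
python3 - <<'E'
from h import *
inc((.466,-.339,.009),.137)
S=snap('scene','pics/scene5.png')
a=cv2.imread('pics/scene5.png')[150:240,270:380];cv2.imwrite('pics/s5.png',cv2.resize(a,None,fx=7,fy=6.6,interpolation=cv2.INTER_CUBIC))
E
```

```text
inc cm [ 0.22 -1.57 -0.21] twist -0.0 | pos [ 0.466  -0.3231  0.0069] yaw 0.137 F [ 0.7 -5.5  0.9] t 6.775 tilt [ 0.002 -0.003 -1.   ]
```

View pics/s5.png

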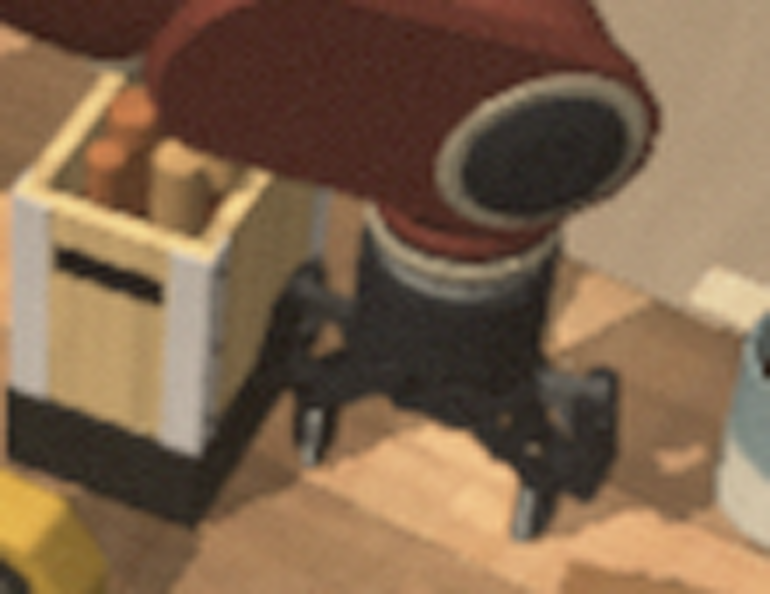

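```bash
python3 - <<'E'
from h import *
for i in range(3):
    o=sensors.get_obs(); print(o['tool_pos'].round(4),o['contact_force'].round(2),o['wrist_torque'].round(3)); get_image('scene')
E
```

```text
[ 0.4659 -0.3228  0.0068] [ 0.35 -4.73  0.95] [-0.519 -0.047 -0.068]
[ 0.4659 -0.3228  0.0068] [ 0.36 -4.21 -0.19] [-0.454 -0.049  0.02 ]
[ 0.4659 -0.3228  0.0068] [ 0.65 -4.38  1.93] [-0.459 -0.068 -0.014]
```

Contact is at about 4–5 N, with a lead of about 70 mm. The torque puts the contact height at roughly 40 mm, which is on the bumper. I'll plan a gently curved push that turns the crate clockwise, straightens, then lines up with the dock.

```bash
cat > plan.py <<'E'
from h import *
def plan(C,yaw,G,gy,La,Lb,off,lead=.070,ds=.008,n=10,cmd=None):
    # crate unicycle path C,yaw -> G,gy ; returns TCP rows
    C=np.array(C);G=np.array(G)
    L=(G-C)[1]
    f=lambda y1:np.r_[np.linspace(yaw,y1,50)]
    def path(y1,N=400):
        s=np.linspace(0,L*1.005,N); th=np.interp(s,[0,La,L-Lb,L],[yaw,y1,y1,gy]); d=s[1]
        x=C[0]+np.r_[0,np.cumsum(-np.sin(th)*d)[:-1]]; y=C[1]+np.r_[0,np.cumsum(np.cos(th)*d)[:-1]]; return s,th,x,y
    from scipy.optimize import brentq
    y1=brentq(lambda v:path(v)[2][-1]-G[0],-.6,.6); s,th,x,y=path(y1); print('y1',round(y1,3),'L',L)
    def tcp(q):
        t=np.interp(q,s,th); c=np.array([np.interp(q,s,x),np.interp(q,s,y)])
        return c+np.array([np.cos(t),np.sin(t)])*off-np.array([-np.sin(t),np.cos(t)])*(.045+lead),t
    for k in range(0,n,5):
        p0,t0=tcp(k*ds); ty=np.array([-np.sin(t0),np.cos(t0)]); tx=-np.array([np.cos(t0),np.sin(t0)])
        rows=[]
        for j in range(1,6):
            p,t=tcp((k+j)*ds); d=(p-p0)*100; rows.append([round(d@tx,2),round(d@ty,2),0,round(-np.degrees(t-t0),1),8.54])
        print(rows, 'end',p.round(4),round(t,3))
E
python3 -c "
from plan import *
plan((.4545,-.209),.137,(.480,.1125),-.035,.1,.08,-.005)"
```

```text
y1 -0.134 L 0.3215
[[np.float64(0.24), np.float64(0.81), 0, np.float64(1.2), 8.54], [np.float64(0.47), np.float64(1.63), 0, np.float64(2.5), 8.54], [np.float64(0.67), np.float64(2.46), 0, np.float64(3.7), 8.54], [np.float64(0.86), np.float64(3.28), 0, np.float64(5.0), 8.54], [np.float64(1.03), np.float64(4.11), 0, np.float64(6.2), 8.54]] end [ 0.4494 -0.2843] 0.029
[[np.float64(0.24), np.float64(0.81), 0, np.float64(1.2), 8.54], [np.float64(0.47), np.float64(1.63), 0, np.float64(2.5), 8.54], [np.float64(0.67), np.float64(2.46), 0, np.float64(3.7), 8.54], [np.float64(0.86), np.float64(3.28), 0, np.float64(5.0), 8.54], [np.float64(1.03), np.float64(4.11), 0, np.float64(6.2), 8.54]] end [ 0.438  -0.2434] -0.08
```

>>> {"op": "move_arm", "data": {
  "increments": [
    [0.25,0.8,0.1,1.2,8.54],
    [0.45,1.6,0.1,2.5,8.54],
    [0.65,2.45,0.1,3.7,8.54],
    [0.85,3.3,0.1,5.0,8.54],
    [1.05,4.1,0.1,6.2,8.54]
  ]
}}

```text
t: 7.6
tool_pos: [0.4506, -0.2844, 0.0069]
tool_rot: [-0.044, 3.138, -0.007]
contact_force: [-0.0, -7.4, 4.9]
opening: 0.0855
```

```bash
python3 - <<'E'
from h import *
o=sensors.get_obs(); print(o['wrist_torque'].round(3))
inc((.449,-.284,.006),.029)
S=snap('scene','pics/scene6.png')
a=cv2.imread('pics/scene6.png')[140:240,250:370];cv2.imwrite('pics/s6.png',cv2.resize(a,None,fx=6,fy=6,interpolation=cv2.INTER_CUBIC))
E
```

```text
[-0.535  0.068 -0.03 ]
inc cm [0.16 0.04 0.08] twist -0.1 | pos [ 0.4506 -0.2844  0.0069] yaw 0.028 F [-0.  -7.4  4.9] t 7.6 tilt [ 0.003 -0.004 -1.   ]
```

View pics/s6.png

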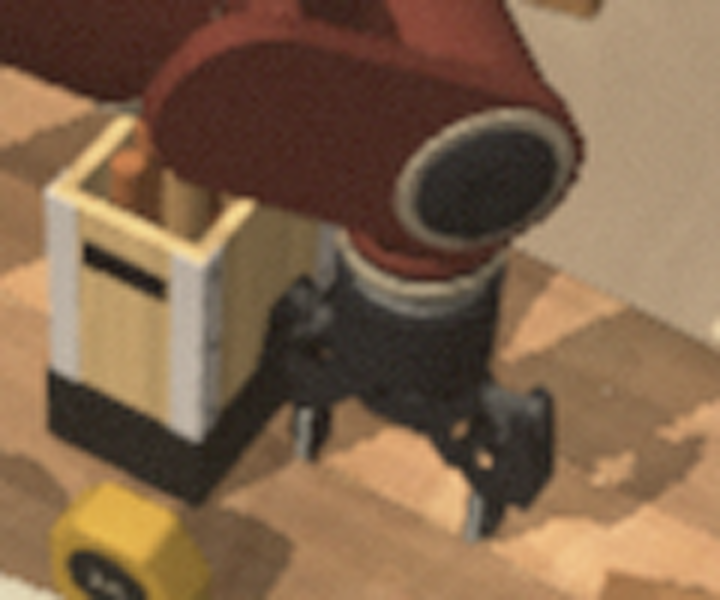

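```bash
cat >> h.py <<'E'
def crate(d,x0,y0,f,A,B,zA=0.0,zB=0.0):
    # A front corner (-x,-y), B left (-x,+y), crop px
    c=lambda p:(x0+(p[0]+.5)/f-.5,y0+(p[1]+.5)/f-.5)
    a=ray(d,c(A),zA)[:2];b=ray(d,c(B),zB)[:2]; v=b-a; yaw=np.arctan2(-v[0],v[1])
    m=(a+b)/2; print('edge',np.linalg.norm(v).round(4),'yaw',yaw.round(3),'centre',(m+.065*np.array([np.cos(yaw),np.sin(yaw)])).round(4))
E
python3 - <<'E'
from h import *
S=dict(np.load('pics/scene6.npz')); S3=dict(np.load('pics/scene3.npz'))
crate(S,250,140,6,(198,502),(48,430)); crate(S,250,140,6,(203,440),(48,372),.05,.05)
crate(S3,270,150,6,(170,478),(12,406)); crate(S3,270,150,6,(180,415),(12,356),.05,.05)
E
```

```text
edge 0.086 yaw 0.066 centre [ 0.4536 -0.1642]
edge 0.0846 yaw 0.098 centre [ 0.451  -0.1654]
edge 0.0875 yaw 0.088 centre [ 0.46   -0.2103]
edge 0.0857 yaw 0.189 centre [ 0.4549 -0.2081]
```

>>> {"op": "move_arm", "data": {
  "increments": [
    [0.25,0.8,0.15,1.2,8.54],
    [0.45,1.6,0.15,2.5,8.54],
    [0.65,2.45,0.15,3.7,8.54],
    [0.85,3.3,0.15,5.0,8.54],
    [1.05,4.1,0.15,6.2,8.54]
  ]
}}

```text
t: 8.28
tool_pos: [0.4402, -0.245, 0.0068]
tool_rot: [0.126, 3.133, -0.01]
contact_force: [-1.3, -11.1, 10.0]
opening: 0.0853
```

```bash
python3 - <<'E'
from h import *
o=sensors.get_obs(); print(o['wrist_torque'].round(3))
inc((.438,-.243,.006),-.08)
S=snap('scene','pics/scene7.png')
a=cv2.imread('pics/scene7.png')[120:240,230:360];cv2.imwrite('pics/s7.png',cv2.resize(a,None,fx=5,fy=5,interpolation=cv2.INTER_CUBIC))
S=snap('top','pics/top7.png')
a=cv2.imread('pics/top7.png')[120:240,220:340];cv2.imwrite('pics/t7.png',cv2.resize(a,None,fx=5,fy=5,interpolation=cv2.INTER_CUBIC))
E
```

```text
[-0.516  0.033  0.015]
inc cm [0.23 0.18 0.08] twist -0.0 | pos [ 0.4402 -0.245   0.0068] yaw -0.081 F [ -1.3 -11.1  10. ] t 8.275 tilt [ 0.006 -0.007 -1.   ]
```

View pics/s7.png

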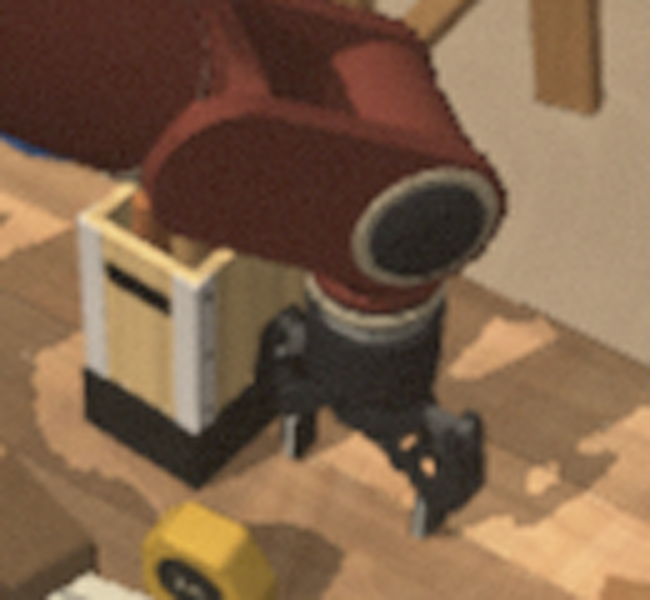

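View pics/t7.png

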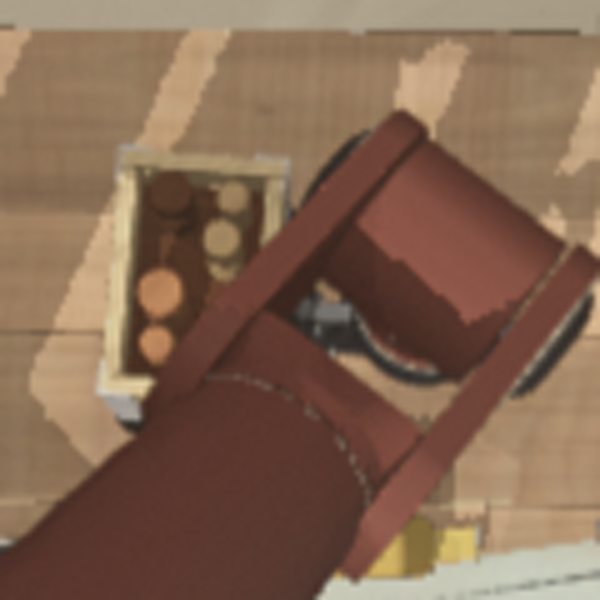

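```bash
cat >> h.py <<'E'
def rim(d,x0,y0,f,FL,NL,FR=None):
    # FL=(+x,+y) far-left corner, NL=(-x,+y) near-left at z=.17, box 122x82
    c=lambda p:ray(d,(x0+(p[0]+.5)/f-.5,y0+(p[1]+.5)/f-.5),.17)[:2]
    a,b=c(FL),c(NL); v=a-b; yaw=np.arctan2(v[1],v[0]); m=(a+b)/2
    print('rim len',np.linalg.norm(v).round(4),'yaw',yaw.round(3),'centre',(m-.041*np.array([-np.sin(yaw),np.cos(yaw)])).round(4))
    if FR is not None:
        w=c(FR)-a; print('  short len',np.linalg.norm(w).round(4),'yaw',np.arctan2(w[0],-w[1]).round(3))
E
python3 - <<'E'
from h import *
T=dict(np.load('pics/top7.npz'));T0=dict(np.load('pics/top0.npz'));S=dict(np.load('pics/scene7.npz'))
rim(T,220,120,5,(119,149),(98,388),(291,159))
rim(T0,140,120,4,(530,130),(549,318),(663,113))
crate(S,230,120,5,(197,487),(86,412)); crate(S,230,120,5,(196,432),(82,366),.05,.05)
E
```

```text
rim len 0.119 yaw -0.068 centre [ 0.45   -0.1254]
  short len 0.085 yaw -0.049
rim len 0.117 yaw 0.112 centre [ 0.4525 -0.2068]
  short len 0.0826 yaw 0.139
edge 0.0886 yaw -0.096 centre [ 0.4567 -0.1279]
edge 0.0835 yaw -0.03 centre [ 0.4535 -0.1257]
```

```bash
python3 -c "
from plan import *
np.set_printoptions(suppress=True)
plan((.453,-.126),-.068,(.480,.1125),-.035,.05,.08,-.004,n=15,ds=.009)" | sed 's/np.float64//g'
```

```text
y1 -0.138 L 0.2385
[[(0.14), (0.91), 0, (0.7), 8.54], [(0.27), (1.81), 0, (1.4), 8.54], [(0.38), (2.72), 0, (2.2), 8.54], [(0.49), (3.63), 0, (2.9), 8.54], [(0.58), (4.54), 0, (3.6), 8.54]] end [ 0.4385 -0.1947] -0.131
[[(0.08), (0.9), 0, (0.4), 8.54], [(0.07), (1.8), 0, (0.4), 8.54], [(0.06), (2.7), 0, (0.4), 8.54], [(0.06), (3.6), 0, (0.4), 8.54], [(0.05), (4.5), 0, (0.4), 8.54]] end [ 0.4438 -0.15  ] -0.138
[[(0.0), (0.9), 0, (-0.0), 8.54], [(0.0), (1.8), 0, (-0.0), 8.54], [(0.0), (2.7), 0, (-0.0), 8.54], [(0.0), (3.6), 0, (-0.0), 8.54], [(0.0), (4.5), 0, (-0.0), 8.54]] end [ 0.45   -0.1054] -0.138
```

>>> {"op": "move_arm", "data": {
  "increments": [
    [0.1,0.9,-0.2,0.7,8.54],
    [0.25,1.8,-0.2,1.4,8.54],
    [0.4,2.7,-0.2,2.2,8.54],
    [0.5,3.6,-0.2,2.9,8.54],
    [0.6,4.5,-0.2,3.6,8.54]
  ]
}}

```text
t: 9.0
tool_pos: [0.4362, -0.1978, 0.0068]
tool_rot: [0.224, 3.131, -0.005]
contact_force: [-2.1, -7.5, 3.9]
opening: 0.0851
```

```bash
python3 - <<'E'
from h import *
o=sensors.get_obs(); print(o['wrist_torque'].round(3))
inc((.4385,-.1947,.006),-.131)
S=snap('scene','pics/scene8.png')
a=cv2.imread('pics/scene8.png')[110:230,210:340];cv2.imwrite('pics/s8.png',cv2.resize(a,None,fx=5,fy=5,interpolation=cv2.INTER_CUBIC))
S=snap('top','pics/top8.png')
a=cv2.imread('pics/top8.png')[120:240,200:320];cv2.imwrite('pics/t8.png',cv2.resize(a,None,fx=5,fy=5,interpolation=cv2.INTER_CUBIC))
E
```

```text
[-0.519  0.09  -0.023]
inc cm [-0.19  0.34  0.08] twist -0.7 | pos [ 0.4362 -0.1978  0.0068] yaw -0.143 F [-2.1 -7.5  3.9] t 9.0 tilt [ 0.002 -0.003 -1.   ]
```

View pics/s8.png

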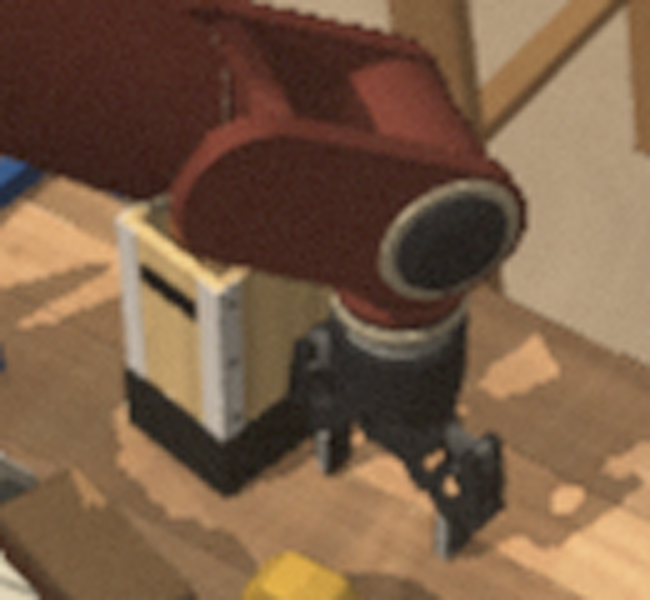

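View pics/t8.png

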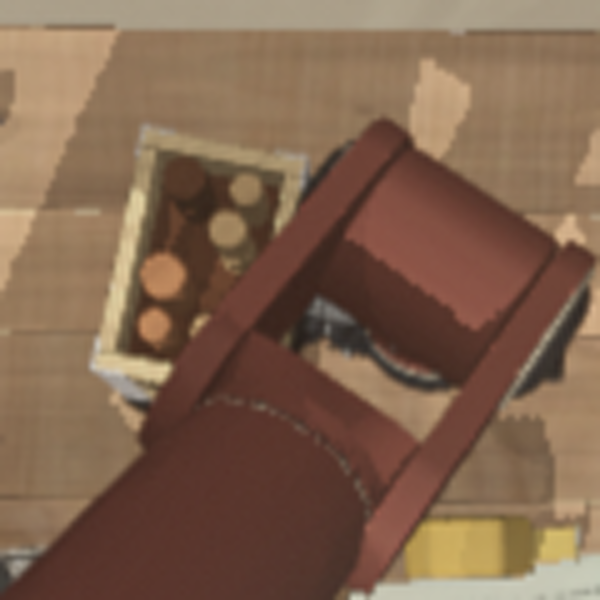

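The forces suggest the rounded underside of the knuckle is wedging slightly on the bumper's top edge. I'll back off a little, lower as far as the bench allows, and look closely before pushing on.

>>> {"op": "move_arm", "data": {
  "increments": [
    [0,-0.6,0,0,8.54],
    [0,-1.2,0,0,8.54],
    [0,-1.2,0,0,8.54]
  ]
}}

```text
t: 9.48
tool_pos: [0.4329, -0.2083, 0.0048]
tool_rot: [-0.225, -3.133, -0.001]
contact_force: [0.3, -0.6, -0.1]
opening: 0.0854
```

```bash
python3 - <<'E'
from h import *
inc((.4385,-.1947,.006),-.131)
o=sensors.get_obs(); print(o['wrist_torque'].round(3))
S=snap('scene','pics/scene9.png')
a=cv2.imread('pics/scene9.png')[165:215,245:305];cv2.imwrite('pics/s9.png',cv2.resize(a,None,fx=11,fy=11,interpolation=cv2.INTER_CUBIC))
E
```

```text
inc cm [-0.36  1.43 -0.12] twist -0.7 | pos [ 0.4329 -0.2083  0.0048] yaw -0.143 F [ 0.3 -0.6 -0.1] t 9.475 tilt [-0.001  0.001 -1.   ]
[ 0.021 -0.041 -0.035]
```

View pics/s9.png

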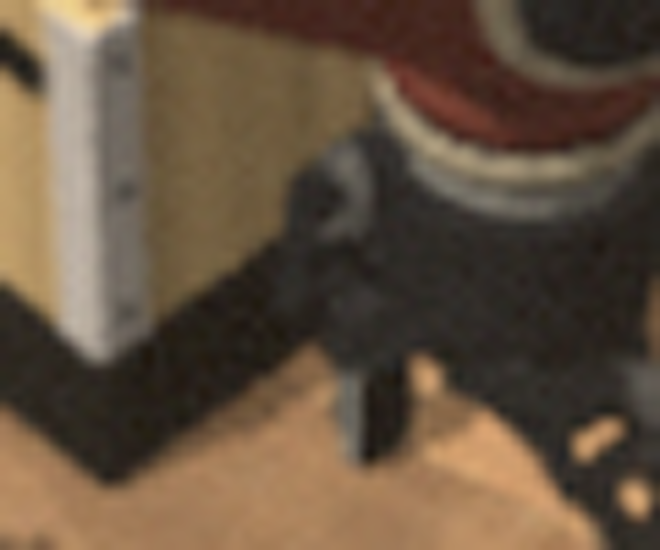

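>>> {"op": "move_arm", "data": {
  "increments": [
    [0,0,0.05,0,8.54],
    [0,0,0.1,0,8.54]
  ]
}}

```text
t: 9.78
tool_pos: [0.4333, -0.2081, 0.0041]
tool_rot: [-0.223, -3.133, -0.0]
contact_force: [0.4, -0.3, -0.3]
opening: 0.0854
```

>>> {"op": "move_arm", "data": {
  "increments": [
    [0,0,0.1,0,8.54],
    [0,0,0.2,0,8.54]
  ]
}}

```text
t: 10.02
tool_pos: [0.4334, -0.2082, 0.0038]
tool_rot: [-0.223, -3.132, -0.001]
contact_force: [-7.6, 5.8, 18.4]
opening: 0.0857
```

>>> {"op": "move_arm", "data": {
  "increments": [
    [0,0,-0.2,0,8.54],
    [0,0,-0.23,0,8.54],
    [0,0.3,-0.23,0,8.54],
    [0,0.6,-0.23,0,8.54]
  ]
}}

```text
t: 10.52
tool_pos: [0.4341, -0.2019, 0.0043]
tool_rot: [-0.223, -3.133, -0.0]
contact_force: [-1.0, -0.3, 0.4]
opening: 0.0855
```

>>> {"op": "move_arm", "data": {
  "increments": [
    [0,0.3,0,0,8.54],
    [0,0.6,0,0,8.54],
    [0,0.9,0,0,8.54],
    [0,1.1,0,0,8.54]
  ]
}}

```text
t: 11.02
tool_pos: [0.4358, -0.1915, 0.0046]
tool_rot: [0.223, 3.134, -0.001]
contact_force: [-1.3, -4.0, -1.5]
opening: 0.0852
```

```bash
python3 - <<'E'
from h import *
inc((.4385,-.1947,.006),-.131)
o=sensors.get_obs(); print(o['wrist_torque'].round(3))
T=dict(np.load('pics/top8.npz'))
rim(T,200,120,5,(143,128),(92,366),(305,158))
S=dict(np.load('pics/scene9.npz'))
crate(S,245,165,11,(108,485),(-130+0,290)) 
S=dict(np.load('pics/scene8.npz'))
crate(S,210,110,5,(228,495),(130,415)); crate(S,210,110,5,(225,440),(126,368),.05,.05)
E
```

```text
inc cm [-0.31 -0.28 -0.14] twist -0.6 | pos [ 0.4358 -0.1915  0.0046] yaw -0.142 F [-1.3 -4.  -1.5] t 11.025 tilt [-0.    -0.001 -1.   ]
[-0.494  0.147  0.082]
rim len 0.1207 yaw -0.188 centre [ 0.4554 -0.0799]
  short len 0.0815 yaw -0.176
edge 0.0983 yaw -0.189 centre [ 0.4616 -0.0757]
edge 0.0885 yaw -0.188 centre [ 0.4622 -0.0823]
edge 0.0826 yaw -0.14 centre [ 0.4595 -0.0818]
```

```bash
python3 -c "
from plan import *
plan((.458,-.075),-.18,(.480,.1125),-.035,.06,.08,.008,n=20,ds=.009,lead=.071)
inc((.454,-.196,.0046),-.17)" | sed 's/np.float64//g'
```

```text
y1 -0.129 L 0.1875
[[(-0.08), (0.91), 0, (-0.4), 8.54], [(-0.16), (1.81), 0, (-0.9), 8.54], [(-0.23), (2.72), 0, (-1.3), 8.54], [(-0.3), (3.63), 0, (-1.7), 8.54], [(-0.36), (4.54), 0, (-2.2), 8.54]] end [ 0.4567 -0.1466] -0.142
[[(-0.08), (0.91), 0, (-0.4), 8.54], [(-0.13), (1.81), 0, (-0.7), 8.54], [(-0.12), (2.71), 0, (-0.7), 8.54], [(-0.11), (3.61), 0, (-0.7), 8.54], [(-0.1), (4.51), 0, (-0.7), 8.54]] end [ 0.4641 -0.102 ] -0.129
[[(-0.0), (0.9), 0, (-0.0), 8.54], [(-0.01), (1.8), 0, (-0.0), 8.54], [(-0.12), (2.71), 0, (-0.6), 8.54], [(-0.23), (3.62), 0, (-1.3), 8.54], [(-0.33), (4.53), 0, (-1.9), 8.54]] end [ 0.4732 -0.0575] -0.097
[[(-0.12), (0.91), 0, (-0.6), 8.54], [(-0.23), (1.82), 0, (-1.2), 8.54], [(-0.33), (2.73), 0, (-1.8), 8.54], [(-0.42), (3.64), 0, (-2.4), 8.54], [(-0.5), (4.56), 0, (-3.0), 8.54]] end [ 0.4826 -0.0127] -0.044
inc cm [-1.86 -0.19  0.  ] twist 1.6 | pos [ 0.4358 -0.1915  0.0046] yaw -0.142 F [-1.3 -4.  -1.5] t 11.025 tilt [-0.    -0.001 -1.   ]
```

>>> {"op": "move_arm", "data": {
  "increments": [
    [0,-0.6,0,0,8.54],
    [-0.5,-0.6,0,1,8.54],
    [-1.0,-0.6,0,1.8,8.54],
    [-1.0,-0.3,0,1.8,8.54],
    [-1.0,0.1,0,1.8,8.54]
  ]
}}

```text
t: 11.65
tool_pos: [0.4461, -0.1922, 0.0047]
tool_rot: [0.272, 3.129, -0.002]
contact_force: [-1.1, -5.0, -0.5]
opening: 0.0857
```

>>> {"op": "move_arm", "data": {
  "increments": [
    [-0.1,0.9,0,-0.4,8.54],
    [-0.15,1.8,0,-0.9,8.54],
    [-0.25,2.7,0,-1.3,8.54],
    [-0.3,3.6,0,-1.7,8.54],
    [-0.35,4.5,0,-2.2,8.54]
  ]
}}

```text
t: 12.28
tool_pos: [0.4573, -0.1476, 0.0047]
tool_rot: [0.211, 3.134, -0.0]
contact_force: [-0.2, -4.4, 1.0]
opening: 0.0854
```

```bash
python3 - <<'E'
from h import *
o=sensors.get_obs(); print(o['wrist_torque'].round(3))
inc((.4567,-.1466,.0046),-.142)
S=snap('scene','pics/scene10.png')
a=cv2.imread('pics/scene10.png')[110:230,190:320];cv2.imwrite('pics/s10.png',cv2.resize(a,None,fx=5,fy=5,interpolation=cv2.INTER_CUBIC))
S=snap('top','pics/top10.png')
a=cv2.imread('pics/top10.png')[120:240,180:300];cv2.imwrite('pics/t10.png',cv2.resize(a,None,fx=5,fy=5,interpolation=cv2.INTER_CUBIC))
E
```

```text
[-0.482  0.054  0.005]
inc cm [0.07 0.09 0.01] twist 0.4 | pos [ 0.4573 -0.1476  0.0047] yaw -0.135 F [-0.2 -4.4  1. ] t 12.275 tilt [ 0. -0. -1.]
```

View pics/s10.png

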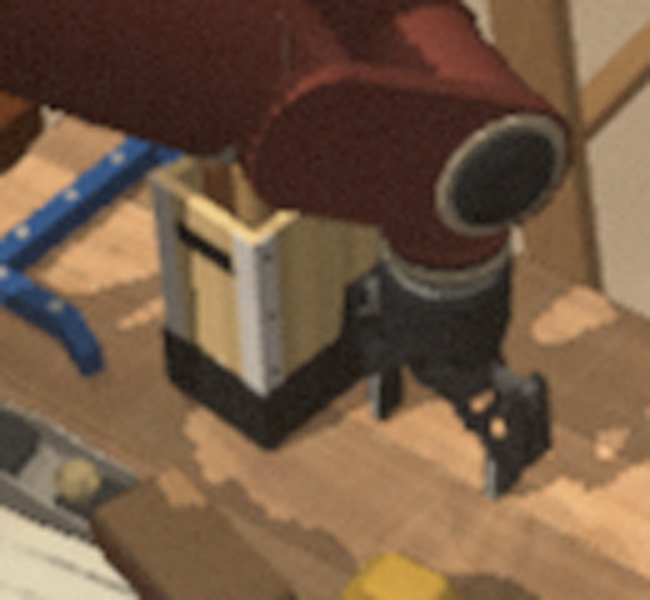

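View pics/t10.png

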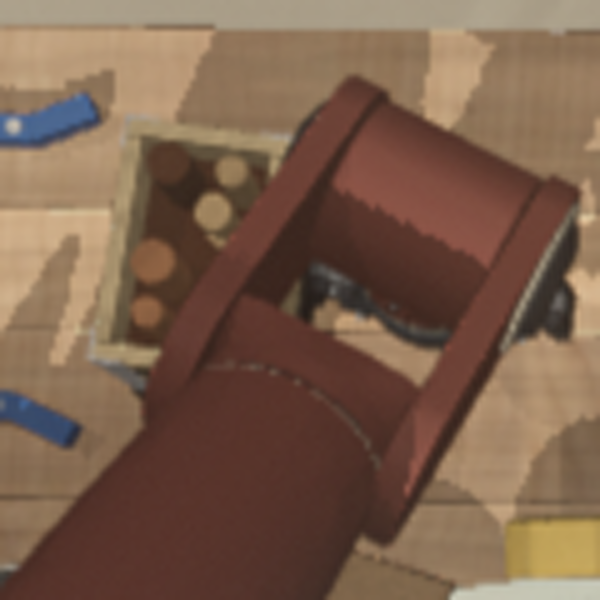

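```bash
python3 - <<'E'
from h import *
T=dict(np.load('pics/top10.npz'))
rim(T,180,120,5,(129,118),(90,355),(280,138))
S=dict(np.load('pics/scene10.npz'))
crate(S,190,110,5,(270,448),(170,378)); crate(S,190,110,5,(266,394),(165,330),.05,.05)
from plan import *
plan((.464,-.034),-.15,(.480,.1125),-.035,.05,.07,.006,n=20,ds=.009,lead=.071)
E
```

```text
rim len 0.1193 yaw -0.136 centre [ 0.4621 -0.0269]
  short len 0.0755 yaw -0.123
edge 0.0862 yaw -0.114 centre [ 0.469  -0.0275]
edge 0.0815 yaw -0.075 centre [ 0.466 -0.028]
y1 -0.127 L 0.14650000000000002
[[np.float64(-0.05), np.float64(0.9), 0, np.float64(-0.2), 8.54], [np.float64(-0.09), np.float64(1.81), 0, np.float64(-0.5), 8.54], [np.float64(-0.13), np.float64(2.71), 0, np.float64(-0.7), 8.54], [np.float64(-0.16), np.float64(3.61), 0, np.float64(-0.9), 8.54], [np.float64(-0.19), np.float64(4.51), 0, np.float64(-1.2), 8.54]] end [ 0.4612 -0.1052] -0.13
[[np.float64(-0.02), np.float64(0.9), 0, np.float64(-0.1), 8.54], [np.float64(-0.02), np.float64(1.8), 0, np.float64(-0.1), 8.54], [np.float64(-0.02), np.float64(2.7), 0, np.float64(-0.1), 8.54], [np.float64(-0.09), np.float64(3.61), 0, np.float64(-0.5), 8.54], [np.float64(-0.21), np.float64(4.51), 0, np.float64(-1.2), 8.54]] end [ 0.4692 -0.0608] -0.11
[[np.float64(-0.13), np.float64(0.91), 0, np.float64(-0.7), 8.54], [np.float64(-0.25), np.float64(1.82), 0, np.float64(-1.4), 8.54], [np.float64(-0.37), np.float64(2.73), 0, np.float64(-2.0), 8.54], [np.float64(-0.47), np.float64(3.64), 0, np.float64(-2.7), 8.54], [np.float64(-0.55), np.float64(4.55), 0, np.float64(-3.4), 8.54]] end [ 0.4797 -0.0161] -0.05
[[np.float64(-0.13), np.float64(0.91), 0, np.float64(-0.7), 8.54], [np.float64(-0.17), np.float64(1.23), 0, np.float64(-0.9), 8.54], [np.float64(-0.17), np.float64(1.23), 0, np.float64(-0.9), 8.54], [np.float64(-0.17), np.float64(1.23), 0, np.float64(-0.9), 8.54], [np.float64(-0.17), np.float64(1.23), 0, np.float64(-0.9), 8.54]] end [ 0.4819 -0.0039] -0.035
```

>>> {"op": "move_arm", "data": {
  "increments": [
    [0,0.9,0,0,8.54],
    [0,1.8,0,0,8.54],
    [0,2.7,0,0,8.54],
    [0,3.6,0,-0.2,8.54],
    [0,4.5,0,-0.4,8.54]
  ]
}}

```text
t: 13.0
tool_pos: [0.4633, -0.1029, 0.0046]
tool_rot: [0.201, 3.135, -0.0]
contact_force: [-0.5, -4.3, -0.0]
opening: 0.0852
```

```bash
python3 - <<'E'
from h import *
o=sensors.get_obs(); print(o['wrist_torque'].round(3))
inc((.4567,-.1466,.0046),-.142)
S=snap('scene','pics/scene11.png')
a=cv2.imread('pics/scene11.png')[100:220,170:300];cv2.imwrite('pics/s11.png',cv2.resize(a,None,fx=5,fy=5,interpolation=cv2.INTER_CUBIC))
S=snap('top','pics/top11.png')
a=cv2.imread('pics/top11.png')[120:240,150:270];cv2.imwrite('pics/t11.png',cv2.resize(a,None,fx=5,fy=5,interpolation=cv2.INTER_CUBIC))
E
```

```text
[-0.458  0.092 -0.011]
inc cm [ 0.09 -4.42  0.  ] twist 0.8 | pos [ 0.4633 -0.1029  0.0046] yaw -0.128 F [-0.5 -4.3 -0. ] t 13.0 tilt [ 0. -0. -1.]
```

View pics/s11.png

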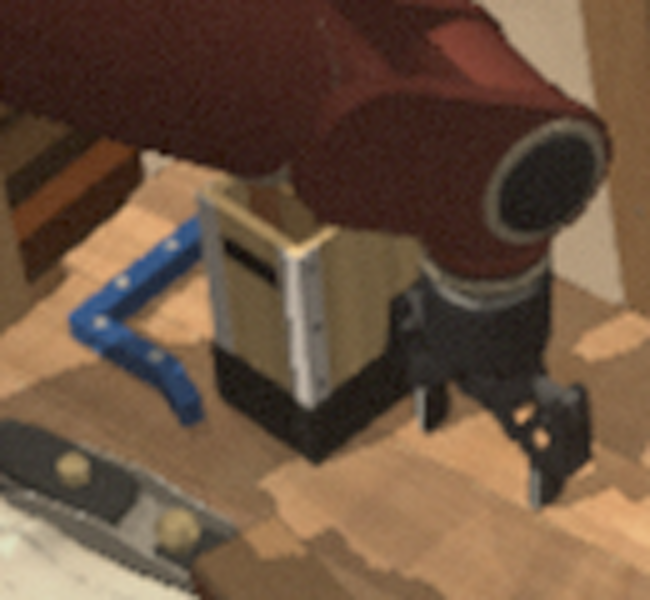

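View pics/t11.png

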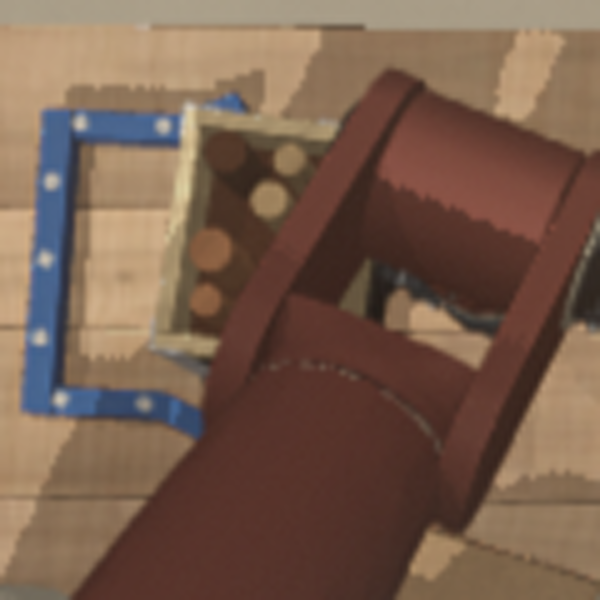

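```bash
python3 - <<'E'
from h import *
T=dict(np.load('pics/top11.npz'))
rim(T,150,120,5,(186,104),(153,344),(335,124))
S=dict(np.load('pics/scene11.npz'))
crate(S,170,100,5,(318,465),(218,393)); crate(S,170,100,5,(312,412),(215,348),.05,.05)
E
```

```text
rim len 0.1205 yaw -0.106 centre [0.4691 0.0176]
  short len 0.0746 yaw -0.125
edge 0.0896 yaw -0.126 centre [0.4725 0.0155]
edge 0.0817 yaw -0.093 centre [0.4685 0.0126]
```

>>> {"op": "move_arm", "data": {
  "increments": [
    [0,0.9,0,-0.2,8.54],
    [-0.05,1.8,0,-0.5,8.54],
    [-0.1,2.7,0,-0.9,8.54],
    [-0.15,3.6,0,-1.3,8.54],
    [-0.25,4.5,0,-1.8,8.54]
  ]
}}

```text
t: 13.72
tool_pos: [0.4715, -0.0586, 0.0046]
tool_rot: [-0.151, -3.138, 0.0]
contact_force: [-1.0, -4.5, 0.7]
opening: 0.0856
```

```bash
python3 - <<'E'
from h import *
o=sensors.get_obs(); print(o['wrist_torque'].round(3))
inc((.482,-.004,.0046),-.035)
S=snap('scene','pics/scene12.png')
a=cv2.imread('pics/scene12.png')[90:210,150:280];cv2.imwrite('pics/s12.png',cv2.resize(a,None,fx=5,fy=5,interpolation=cv2.INTER_CUBIC))
S=snap('top','pics/top12.png')
a=cv2.imread('pics/top12.png')[120:240,140:260];cv2.imwrite('pics/t12.png',cv2.resize(a,None,fx=5,fy=5,interpolation=cv2.INTER_CUBIC))
E
```

```text
[-0.518  0.016 -0.038]
inc cm [-0.52  5.54 -0.  ] twist -3.5 | pos [ 0.4715 -0.0586  0.0046] yaw -0.096 F [-1.  -4.5  0.7] t 13.725 tilt [-0. -0. -1.]
```

View pics/s12.png

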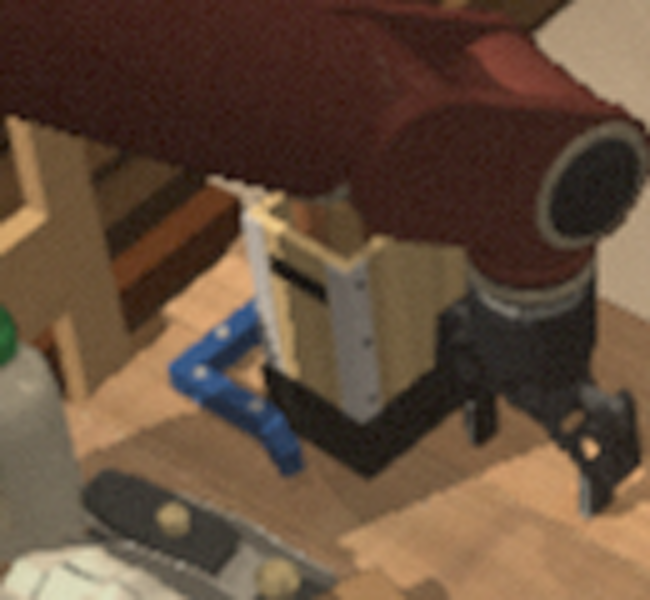

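View pics/t12.png

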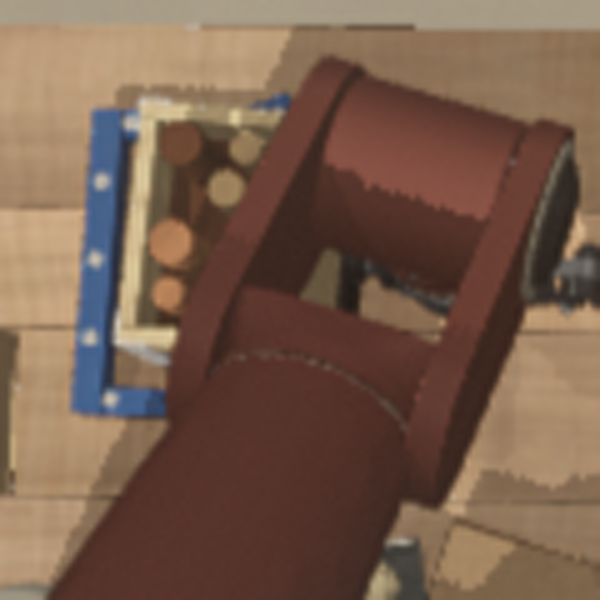

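```bash
python3 - <<'E'
from h import *
T=dict(np.load('pics/top12.npz'))
rim(T,140,120,5,(141,98),(117,342),(285,112))
S=dict(np.load('pics/scene12.npz'))
crate(S,150,90,5,(370,480),(270,405)); crate(S,150,90,5,(366,426),(264,364),.05,.05)
E
```

```text
rim len 0.1221 yaw -0.065 centre [0.4724 0.0622]
  short len 0.0719 yaw -0.088
edge 0.094 yaw -0.146 centre [0.4791 0.0587]
edge 0.085 yaw -0.056 centre [0.4745 0.0579]
```

>>> {"op": "move_arm", "data": {
  "increments": [
    [0,0.7,0,0.2,8.54],
    [0,1.4,0,0.2,8.54],
    [0,2.1,0,0,8.54],
    [-0.05,2.8,0,-0.3,8.54],
    [-0.1,3.5,0,-0.7,8.54]
  ]
}}

```text
t: 14.45
tool_pos: [0.4758, -0.0246, 0.0047]
tool_rot: [-0.133, -3.139, 0.001]
contact_force: [0.1, -5.4, 1.3]
opening: 0.0855
```

```bash
python3 - <<'E'
from h import *
o=sensors.get_obs(); print(o['wrist_torque'].round(3))
inc((.480,-.004,.0046),-.035)
S=snap('scene','pics/scene13.png')
a=cv2.imread('pics/scene13.png')[90:210,140:270];cv2.imwrite('pics/s13.png',cv2.resize(a,None,fx=5,fy=5,interpolation=cv2.INTER_CUBIC))
S=snap('top','pics/top13.png')
a=cv2.imread('pics/top13.png')[120:240,130:250];cv2.imwrite('pics/t13.png',cv2.resize(a,None,fx=5,fy=5,interpolation=cv2.INTER_CUBIC))
E
```

```text
[-0.477  0.073  0.045]
inc cm [-0.24  2.09  0.01] twist -2.8 | pos [ 0.4758 -0.0246  0.0047] yaw -0.085 F [ 0.1 -5.4  1.3] t 14.45 tilt [-0.    -0.001 -1.   ]
```

View pics/s13.png

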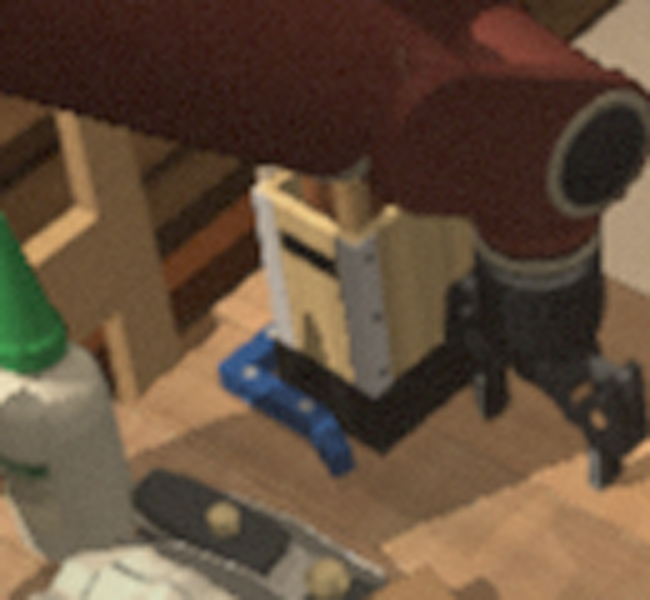

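View pics/t13.png

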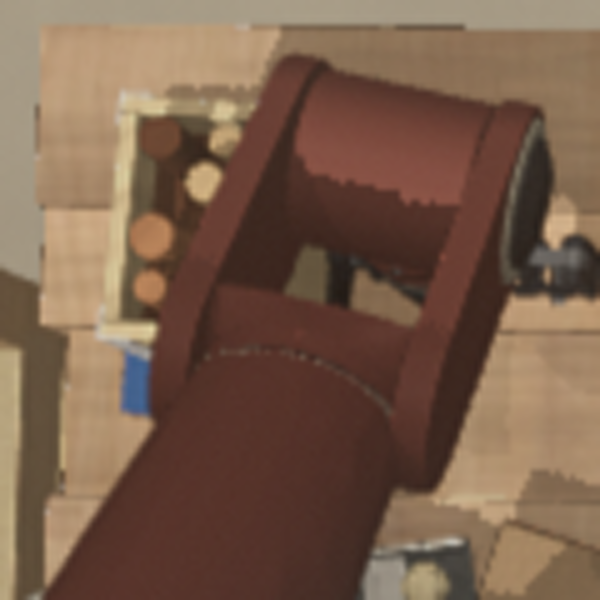

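```bash
python3 - <<'E'
from h import *
T=dict(np.load('pics/top13.npz'))
rim(T,130,120,5,(119,94),(99,336))
S=dict(np.load('pics/scene13.npz'))
crate(S,140,90,5,(385,455),(285,385)); crate(S,140,90,5,(382,400),(276,340),.05,.05)
E
```

```text
rim len 0.121 yaw -0.047 centre [0.4752 0.0968]
edge 0.0923 yaw -0.113 centre [0.4816 0.0914]
edge 0.0873 yaw -0.025 centre [0.4783 0.0919]
```

>>> {"op": "move_arm", "data": {
  "increments": [
    [0,0.4,0,-0.5,8.54],
    [-0.05,0.8,0,-1,8.54],
    [-0.1,1.2,0,-1.6,8.54],
    [-0.15,1.5,0,-2.2,8.54],
    [-0.2,1.8,0,-2.8,8.54]
  ]
}}

```text
t: 15.18
tool_pos: [0.4799, -0.0072, 0.0048]
tool_rot: [0.056, 3.139, -0.002]
contact_force: [3.3, -8.7, 1.4]
opening: 0.0851
```

>>> {"op": "move_arm", "data": {
  "increments": [
    [0,0.15,0,0,8.54],
    [0,0.3,0,0,8.54]
  ]
}}

```text
t: 15.42
tool_pos: [0.4803, -0.0071, 0.0055]
tool_rot: [0.054, 3.14, -0.012]
contact_force: [-1.5, -23.3, 2.7]
opening: 0.0857
```

>>> {"op": "move_arm", "data": {
  "increments": [
    [0,-0.5,0,0,8.54],
    [0,-2,0,0,8.54],
    [0,-4,0,0,8.54],
    [0,-6.5,0,0,8.54],
    [0,-9,0,0,8.54]
  ]
}}

```text
t: 16.05
tool_pos: [0.4758, -0.0944, 0.0043]
tool_rot: [-0.056, -3.141, -0.001]
contact_force: [0.4, 0.3, 0.3]
opening: 0.0852
```

```bash
python3 - <<'E'
from h import *
inc((.480,-.004,.0046),-.035)
S=snap('scene','pics/scene14.png')
a=cv2.imread('pics/scene14.png')[90:210,140:270];cv2.imwrite('pics/s14.png',cv2.resize(a,None,fx=5,fy=5,interpolation=cv2.INTER_CUBIC))
S=snap('top','pics/top14.png')
a=cv2.imread('pics/top14.png')[120:240,130:250];cv2.imwrite('pics/t14.png',cv2.resize(a,None,fx=5,fy=5,interpolation=cv2.INTER_CUBIC))
E
```

```text
inc cm [-0.1   9.05 -0.02] twist -0.0 | pos [ 0.4758 -0.0944  0.0043] yaw -0.036 F [0.4 0.3 0.3] t 16.05 tilt [-0.     0.001 -1.   ]
```

View pics/s14.png

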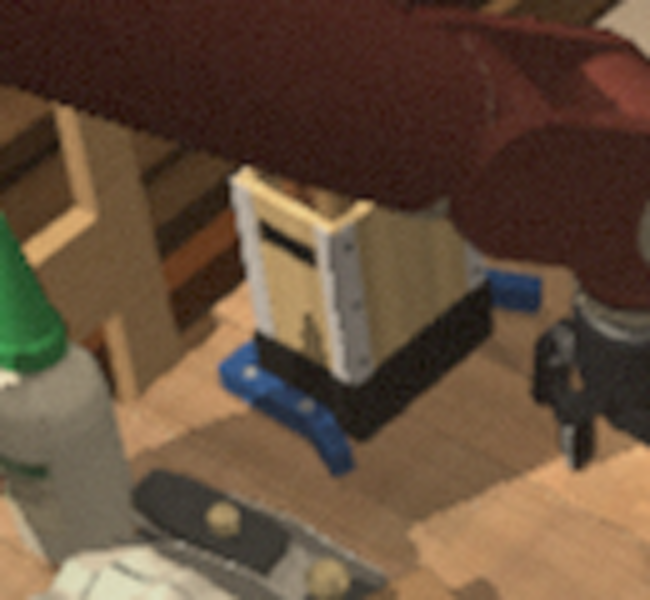

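View pics/t14.png

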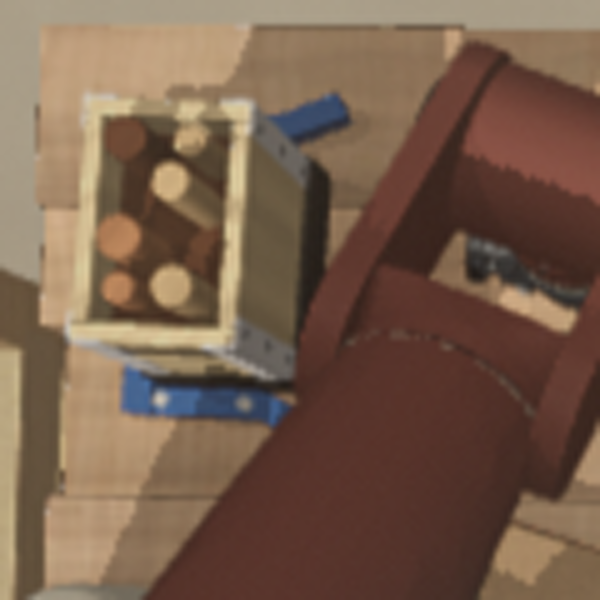

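```bash
python3 - <<'E'
from h import *
T=dict(np.load('pics/top14.npz'))
rim(T,130,120,5,(84,98),(70,336),(252,102))
f=lambda p,z,d=T,x0=130,y0=120:ray(d,(x0+(p[0]+.5)/5-.5,y0+(p[1]+.5)/5-.5),z)[:2].round(4)
R=[f(p,.17) for p in((84,98),(70,336),(252,102),(236,347))];print(R,np.mean(R,0))
S=dict(np.load('pics/scene14.npz'))
g=lambda p,z:f(p,z,S,140,90)
A,B,C=g((363,440),0),g((492,338),0),g((490,287),.05)
print('front bottom',A,'right bottom',B,'right top',C)
v=B-A; yaw=np.arctan2(v[1],v[0]); m=(A+B)/2; print(np.linalg.norm(v),'yaw',yaw,'centre',m+.045*np.array([-np.sin(yaw),np.cos(yaw)]))
A,B=g((357,385),.05),g((490,284),.05)
v=B-A; yaw=np.arctan2(v[1],v[0]); m=(A+B)/2; print(np.linalg.norm(v),'yaw',yaw,'centre',m+.045*np.array([-np.sin(yaw),np.cos(yaw)]))
# expected px if home
for z,(a,b) in((0,(-.065,-.045)),(0,(.065,-.045)),(.05,(-.065,-.045)),(.05,(.065,-.045))):
    y=-.035; p=np.array([.480,.1125])+a*np.array([np.cos(y),np.sin(y)])+b*np.array([-np.sin(y),np.cos(y)])
    print('exp',z,(a,b),((proj(S,[*p,z])-[140,90]+.5)*5-.5).round(0))
E
```

```text
rim len 0.1189 yaw -0.022 centre [0.4751 0.1126]
  short len 0.0835 yaw -0.014
[array([0.5354, 0.1523]), array([0.4166, 0.1549]), array([0.5342, 0.0688]), array([0.412, 0.073])] [0.47455 0.11225]
front bottom [0.4138 0.0724] right bottom [0.5337 0.0634] right top [0.5301 0.0587]
0.12023730702240461 yaw -0.07492204965968113 centre [0.47711834 0.11277376]
0.11941942890501528 yaw -0.08383664206841446 centre [0.47656823 0.11034195]
exp 0 (-0.065, -0.045) [366. 442.]
exp 0 (0.065, -0.045) [499. 329.]
exp 0.05 (-0.065, -0.045) [358. 385.]
exp 0.05 (0.065, -0.045) [495. 271.]
```

>>> {"op": "move_arm", "data": {
  "increments": [
    [0,-2,-4,0,8.54],
    [0,-6,-9,0,8.54],
    [0,-11,-13,0,8.54],
    [0,-17,-16,0,8.54],
    [0,-23,-16,0,8.54]
  ]
}}

```text
t: 16.77
tool_pos: [0.4695, -0.321, 0.1678]
tool_rot: [0.054, 3.136, -0.004]
contact_force: [0.9, -0.6, -0.6]
opening: 0.0853
```

```bash
python3 - <<'E'
from h import *
inc((.480,-.004,.0046),-.035)
S=snap('scene','pics/scene15.png')
a=cv2.imread('pics/scene15.png')[105:205,150:270];cv2.imwrite('pics/s15.png',cv2.resize(a,None,fx=6,fy=6,interpolation=cv2.INTER_CUBIC))
S=snap('top','pics/top15.png')
a=cv2.imread('pics/top15.png')[120:220,130:230];cv2.imwrite('pics/t15.png',cv2.resize(a,None,fx=6,fy=6,interpolation=cv2.INTER_CUBIC))
E
```

```text
inc cm [ 0.13 31.76 16.24] twist 0.0 | pos [ 0.4695 -0.321   0.1678] yaw -0.035 F [ 0.9 -0.6 -0.6] t 16.775 tilt [ 0.005 -0.003 -1.   ]
```

View pics/s15.png

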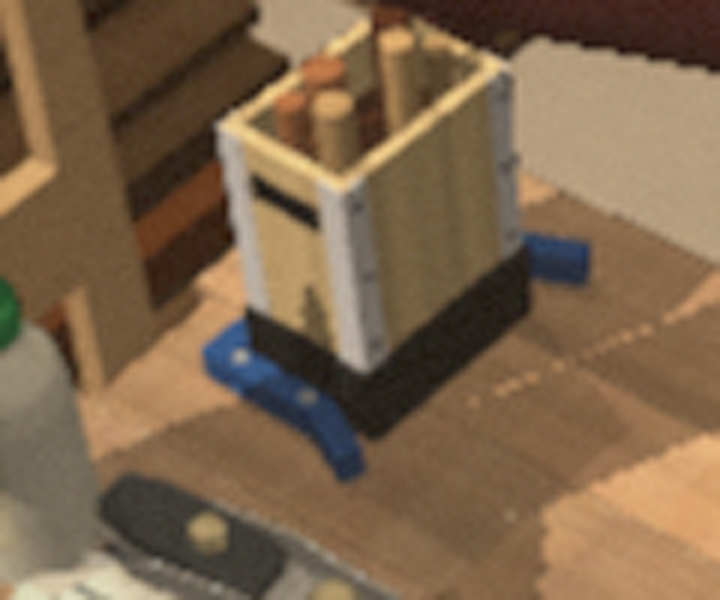

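View pics/t15.png

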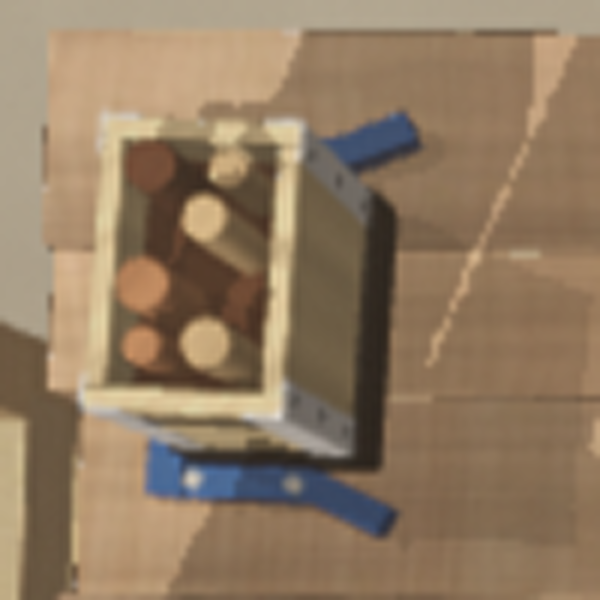

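```bash
python3 - <<'E'
from h import *
T=dict(np.load('pics/top15.npz'));S=dict(np.load('pics/scene15.npz'))
f=lambda p,z:ray(T,(130+(p[0]+.5)/6-.5,120+(p[1]+.5)/6-.5),z)[:2]
g=lambda p,z:ray(S,(150+(p[0]+.5)/6-.5,105+(p[1]+.5)/6-.5),z)[:2]
def e(n,A,B,L,W):
    v=B-A; yaw=np.arctan2(v[1],v[0]); m=(A+B)/2; print(n,A.round(4),B.round(4),'len',np.linalg.norm(v).round(4),L,'yaw',yaw.round(3),'c',(m+W*np.array([-np.sin(yaw),np.cos(yaw)])).round(4))
e('T rim left',f((88,408),.17),f((104,118),.17),.122,-.041)
e('T rim right',f((287,412),.17),f((304,122),.17),.122,.041)
e('T bottom right',f((381,469),0),f((397,205),0),.13,.045)
e('S bottom',g((376,440),0),g((529,312),0),.13,.045)
e('S foot top',g((370,373),.05),g((526,251),.05),.13,.045)
e('S rim',g((345,190),.17),g((508,68),.17),.122,.041)
# subpixel: dark face edge bottom in top view (dark -> wood) per row
I=cv2.cvtColor(T['image'],cv2.COLOR_RGB2GRAY).astype(float)
pts=[]
for r in range(158,194,2):
    row=I[r,180:206]; h=85; 
    i=[k for k in range(3,len(row)-1) if row[k]<60 and row[k+1]>=60]
    pts.append((r,i and 180+i[-1]))
print(pts); print(I[170,180:206].astype(int),I[186,180:206].astype(int))
E
```

```text
T rim left [0.4146 0.1532] [0.5353 0.151 ] len 0.1207 0.122 yaw -0.019 c [0.4742 0.1111]
T rim right [0.4139 0.0716] [0.5344 0.0682] len 0.1206 0.122 yaw -0.028 c [0.4753 0.1109]
T bottom right [0.4107 0.0714] [0.5398 0.0671] len 0.1292 0.13 yaw -0.033 c [0.4768 0.1142]
S bottom [0.4128 0.0714] [0.5356 0.0658] len 0.1228 0.13 yaw -0.045 c [0.4762 0.1136]
S foot top [0.4133 0.0695] [0.5316 0.0613] len 0.1186 0.13 yaw -0.069 c [0.4755 0.1103]
S rim [0.4151 0.0714] [0.5321 0.0648] len 0.1172 0.122 yaw -0.056 c [0.4759 0.109 ]
[(158, 195), (160, 195), (162, 195), (164, 194), (166, 194), (168, 194), (170, 194), (172, 194), (174, 194), (176, 194), (178, 194), (180, 193), (182, 193), (184, 193), (186, 193), (188, 193), (190, 193), (192, 193)]
[ 95  95  95  96  95  94  94  94  94  90  55  44  42  41  46  84 117 117
 115 117 117 117 116 117 122 155] [101 103 101  95  91  88  88  91  88  54  42  40  41  47  99 137 140 139
 138 137 138 136 114 109 110 109]
```

```bash
python3 - <<'E'
from h import *
a=cv2.imread('pics/scene0.png');b=cv2.imread('pics/scene15.png')
for n,(x,y,w,h) in dict(tape=(258,218,36,32),offcut=(345,232,40,28),mug=(370,190,45,45),plane=(165,182,50,28),block=(205,203,45,42),small=(243,252,45,60),clamp=(290,255,110,65)).items():
    print(n,cv2.absdiff(a[y:y+h,x:x+w],b[y:y+h,x:x+w]).max(2).mean().round(1), cv2.phaseCorrelate(cv2.cvtColor(a[y:y+h,x:x+w],7).astype(np.float32),cv2.cvtColor(b[y:y+h,x:x+w],7).astype(np.float32)))
E
```

```text
tape 29.8 ((-0.14417370400605023, 0.07583839086025002), 0.8303278072012795)
offcut 8.6 ((-0.054859401501257565, -0.08187230627001085), 0.9823763875166575)
mug 10.8 ((0.517952811614041, 0.41798593319115795), 0.9430650218916528)
plane 24.1 ((0.22505610900362072, -0.30501555192093655), 0.6252596839269002)
block 14.4 ((0.6173458686852982, 0.6413105632246001), 0.935943474298642)
small 10.3 ((0.4685479569540547, -0.10822571512295909), 0.9707772447444775)
clamp 9.5 ((0.02488302713810242, 0.007828612518927969), 0.9767894126198909)
```

View pics/scene15.png

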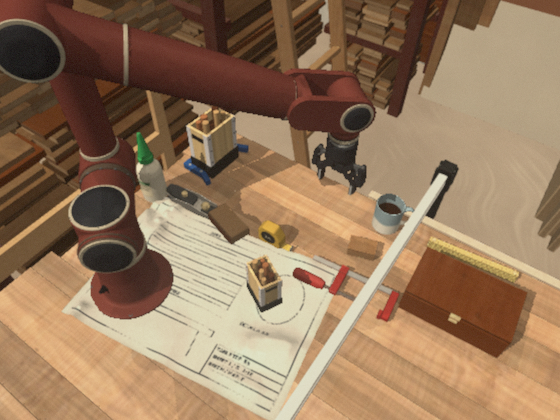

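The crate stands in the dock at scene (213,143). Nothing else has shifted by more than a pixel, and the arm is clear and touching nothing.

```bash
python3 -c "
from h import *
print(sensors.get_obs()['contact_force'], order.finish_job())"
```

```text
the job is handed in; nothing more can be done
[0.39413584 0.26932084 0.08770706] None
```

I pushed the larger crate into the blue dock, up against the end stop, and handed the job in at about 17 s. I pushed it on its -y face with the back of the leading, fully open finger.

**Final position:** the crate's centre is at about (0.476, 0.112) with a yaw of about -0.03 rad. I measured the dock at (0.480, 0.1125), -0.035. That puts the crate about 4 mm off the dock's centreline, inside the 7 mm play. On the last push the force rose from 9 to 23 N with only about 0.1 mm of movement, which I took as the end stop. The gap at the stop is hidden from both cameras.

**Other objects:** the tape measure, mug, offcut, small crate and the rest moved less than a pixel between the first and last scene pictures. The arm finished clear, reading about 0 N.

**Checks that disagreed or stayed uncertain:**
- **Yaw:** the scene-camera estimates ranged from -0.045 to -0.07 rad, against -0.02 to -0.033 from the top camera. I trusted the top camera.
- **Early push:** over the first 130 mm or so the finger knuckle wedged on the bumper's top edge, pressing down with up to 10 N. I backed off and lowered the tool, and the downward push then stayed near zero until the final squeeze.
- **Plywood contact:** I judged contact height from wrist torque, which put it at about 40 to 50 mm, on the bumper. The pictures were too coarse to rule out a brief touch on the plywood during the early push.
- **Bench contact:** while lowering, the fingertips touched the bench once, at about 18 N.

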